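# Load and start the UV steriliser

### The arm

A 6-joint arm with a two-finger parallel gripper is mounted at the origin on a cart in front of the work surface, level with it; the furniture and walls round the work are solid. World frame = base frame: x ahead of the robot, y to its left, z up, the work surface at z = 0. Lengths are in mm, angles in rad, forces in N, time in s.
With the tool pointing down it reaches from about 350 to 850 mm from the base axis. Payload 8.1 kg.
Tool frame: the origin (TCP) lies midway between the tips of the shut fingers; the grasp point (between the pads) lies 19 mm behind it (arm.grip_point_offset is the distance from the TCP to the grasp point, in mm); z points along the fingers, y is the direction in which the jaws open and shut (so a half turn about z gives the same grasp; the last joint's range is limited). The gripper opens to 93 mm and grips with 3 to 60 N. Pads are 15 mm wide; open, the fingers measure 128 mm over their backs; the gripper's body (75 mm by 188 mm) begins 65 mm behind the grasp point.
Start: joints at [1.179, 0.13, 1.488, -0, 1.523, -0.085], TCP at [181.184, 571.994, 218.635] pointing down, gripper open.
Joint ranges: [-2.96, 2.96], [-0.89, 2.26], [0.02, 2.5], [-1.34, 4.48], [0, 2.73], [-2.66, 2.66]. Speed limits (rad/s): [2.39, 2.39, 2.79, 3.14, 3.14, 3.14].

### API

Orientations are given as a rotation vector (axis times angle).
In Python, from cell import arm gives the robot as it stands. The module is installed in compiled form; this text tells all that it offers.
- The arm moves only by the shell command python3 -m pendant 'ROWS' [FORCE]. ROWS is JSON, a list of rows, each a list of 3 entries, a list of its own where there are three numbers: the finger opening in m, from 0 to 0.093, then the shift along the tool's x, y, z in m, then the turn about the tool's z in degrees. In form: [[fingers, [dx, dy, dz], roll], ...]. A call has 1 to 10 rows; each row shifts and turns the commanded pose from where the row before left it, along the tool's axes as they then stand; what a row does not reach is not made up. A row lasts 1/10 s, in which the tool goes at most 50 mm and 8.59 degrees, less where a joint would pass 70% of its speed; a pose out of reach is approached as far as the arm can. A call is refused whole if a number of a shift passes 0.05 or a number of a turn 8.59, either way. A call with a gripper value outside its range is refused whole. The fingers move at their own pace and stop on an object; FORCE is the grip in N (left out, the last holds). Time passes only in rows, so rows that do not move let the fingers close. It gives the time, the measured TCP pose, the force and the opening at its end, in the units of the state.
- arm.read_state(): the state, without advancing time (a new reading comes with each control period).
- arm.grab_frame(name): name is "scene" or "top" or "wrist"; returns the picture (400x640x3 uint8, red, green, blue); there is no depth.
- arm.camera_model(name): a dict with "K" (3x3 intrinsics, pixels), "k1" (the pictures are not rectified: a ray, as slopes to the right and down, at radius r is drawn at 1 + k1 r^2 times it, then the intrinsics apply), "extrinsics" (4x4, takes a point from camera to world coordinates); the wrist camera has in their place "T_tool_cam" (4x4, takes a point from camera to tool coordinates, whose origin is the TCP and whose axes are the flange's). Camera axes: x right, y up, looking along -z (the intrinsics and any distortion apply to the point x, -y, -z); pixel columns grow to the right and rows downward; lengths in mm; the calibration is good to about 2 mm. A picture is of the moment at which its call begins: read the wrist's pose just before it. camera_model takes no time and is no camera call.
- arm.finish_job(): hands the job in, once; it reports no verdict.
The state is a dict: "time_s": time; "joint_positions": joint angles; "dq": joint speeds; "effort": joint torques, N m; "ee_pos": TCP position; "tool_rot": TCP orientation; "contact_force": force on the tool from outside, world axes, zero at the start; "ft_torque": the same for the moment, N m; "grip_width": finger opening in mm.
Only numpy, scipy, OpenCV 4.12 (cv2) and the standard library are available. Lean on these libraries where they do the work, as an engineer would, in place of code of your own. Each camera call takes 0.05 s, during which the arm holds its last target. There are 200 camera calls.

### The job

Sterilise the toddler's cups: put every red or lime green cup that is on the counter into the steriliser's box, then lay the lid on the box so that its edges are flush with the box all round, and swing the red latch fully closed over it. Last, with a fingertip, roll the black timer wheel's top away from you, two to four ridges on, until its orange ridge stands right at the top, in line with the white pointer; leave the pepper mill, tin, tubs and other things behind the steriliser alone.

Things in the scene. Friction and masses are not known exactly. Their poses are not given: they have to be found in the camera images.
- steriliser: UV steriliser, fixed: white open box 276 (x) by 206 (y) by 88 mm tall, walls 8 mm, inner floor 8 mm up (inside 260 x 190 x 80 mm), with a grey control pod 190 (x) by 80 (y) by 80 mm tall on its right (-y) side, middle at y = -143 mm. Origin at the centre of the BOX's underside, on the counter; x away from the robot, y to the left at yaw 0
- box_mouth (a point): centre of the box's mouth, level with the rim, 88 mm above the steriliser's origin; the lid's origin belongs here
- box_floor (a point): centre of the box's inner floor, 8 mm above the steriliser's origin
- lid: loose flat white lid with grey top, 276 (x) by 206 (y) by 8 mm, no lip below: it just lies on the rim. Blue T-shaped handle along its x in the middle: web 90 mm long, 16 mm thick, 8 to 44 mm above the underside, capped by a bar 96 mm long, 26 mm wide, at 44 to 52 mm. Origin at the centre of its underside. Either way round is right. 0.3 kg
- latch (a joint): red swing latch on the pod, in rad: 0 = closed (at its stop, arm pointing to +y of the steriliser, 5 mm above the closed lid's top), 1.57 = arm pointing to +x of the steriliser, clear of the lid; range 0 to 2.0. Turns about the vertical axis at point latch_pivot, anticlockwise from above as it closes; light friction, stays where it is left
- latch_pivot (a point): on the latch's vertical axis at the underside of the arm, 101 mm above the counter
- latch_post (a point): centre of the top of the round red thumb post (diameter 14 mm, standing 34 mm above the arm) at the arm's end, 74 mm from the axis; its top is 143 mm above the counter
- timer (a joint): black knurled timer wheel, in rad: 0 = its orange ridge is at the top, in line with the white pointer; negative = the orange ridge is still on the robot's side. Grows as the wheel's top is rolled away from the robot (+x of the steriliser). 12 ridges, 0.524 rad apart; no detents, light friction (1 N at its edge), stays where it is left; range -2.3 to 0.9
- timer_axis (a point): centre of the timer wheel, 70 mm above the counter. The axis lies along the steriliser's y; radius 36 mm over the ridges, 22 mm wide; so its top is 106 mm above the counter and 26 mm above the pod, where one fingertip can press on it lightly and roll it. The white pointer stands beside it on the right up to 105 mm, 18 to 25 mm from the wheel's middle
- red_cup: red cup; hollow (wall about 3 mm) tapered cup, open at the top and 71 mm tall, rim outside diameter 61 mm, narrower at the foot. Origin at the centre of its underside, z up through the mouth. Can be pinched by its rim or across it. About 40 g. May be absent
- second_red_cup: second red cup, same as the first; hollow (wall about 3 mm) tapered cup, open at the top and 71 mm tall, rim outside diameter 61 mm, narrower at the foot. Origin at the centre of its underside, z up through the mouth. Can be pinched by its rim or across it. About 40 g. May be absent
- lime_cup: lime green cup; hollow (wall about 3 mm) tapered cup, open at the top and 61 mm tall, rim outside diameter 63 mm, narrower at the foot. Origin at the centre of its underside, z up through the mouth. Can be pinched by its rim or across it. About 40 g. May be absent
- second_lime_cup: second lime green cup, same as the first; hollow (wall about 3 mm) tapered cup, open at the top and 61 mm tall, rim outside diameter 63 mm, narrower at the foot. Origin at the centre of its underside, z up through the mouth. Can be pinched by its rim or across it. About 40 g. May be absent
- pepper_mill: bystander: brown pepper mill, 58 mm across, 170 mm tall, behind the box on the left; origin at the centre of its underside
- food_tin: bystander: small food tin, 75 mm across, 58 mm tall, behind the pod; origin at the centre of its underside
Not all that is in view belongs to the job. What is shaped like the lime_cup but pink or purple is not meant. Leave any pink look-alike of the second_lime_cup alone.

How it is judged (in metres and radians):
On the way, in this order (a step that is already met when the one before it is completed fails the run):
1. every cup present lies inside the box (x of red_cup in the frame of steriliser between -0.131 and 0.131 m and y of red_cup in the frame of steriliser between -0.096 and 0.096 m and z of each of red_cup, lime_cup, second_red_cup, second_lime_cup in the frame of steriliser below 0.075 m and x of lime_cup in the frame of steriliser between -0.131 and 0.131 m and y of lime_cup in the frame of steriliser between -0.096 and 0.096 m and x of second_red_cup in the frame of steriliser between -0.131 and 0.131 m and y of second_red_cup in the frame of steriliser between -0.096 and 0.096 m and x of second_lime_cup in the frame of steriliser between -0.131 and 0.131 m and y of second_lime_cup in the frame of steriliser between -0.096 and 0.096 m and linear speed of each of red_cup, lime_cup, second_red_cup, second_lime_cup below 0.03 m/s), for 0.2 s.
2. the lid lies flat and flush on the box, released (x of lid in the frame of steriliser between -0.005 and 0.005 m and y of lid in the frame of steriliser between -0.005 and 0.005 m and z of lid in the frame of steriliser between 0.085 and 0.0905 m and angle between the x axis of lid and the x axis of steriliser, either way round below 0.05 rad and angle between the z axis of lid and the z axis of steriliser, either way round below 0.02 rad and linear speed of lid below 0.02 m/s and contact force between the fingers and lid below 0.1 N), for 0.3 s.
3. the latch is closed over the lid (value of joint latch below 0.15 rad and x of lid in the frame of steriliser between -0.005 and 0.005 m and y of lid in the frame of steriliser between -0.005 and 0.005 m and z of lid in the frame of steriliser between 0.085 and 0.0905 m and angle between the x axis of lid and the x axis of steriliser, either way round below 0.05 rad and angle between the z axis of lid and the z axis of steriliser, either way round below 0.02 rad and linear speed of lid below 0.02 m/s), for 0.2 s.
4. the timer wheel's orange ridge is at the pointer (value of joint timer between -0.17 and 0.17 rad and velocity of joint timer between -0.1 and 0.1 rad/s and value of joint latch below 0.15 rad), for 0.2 s.
At the end, for the whole second after the job is handed in: Every cup present is inside the box, the lid lies flat on the rim within 5 mm of flush in both directions and 0.05 rad in yaw (either way round), the latch joint is below 0.15 rad, the timer joint is within 0.17 rad of 0, and all is at rest (all of step 1 and all of step 4 and x of lid in the frame of steriliser between -0.005 and 0.005 m and y of lid in the frame of steriliser between -0.005 and 0.005 m and z of lid in the frame of steriliser between 0.085 and 0.0905 m and angle between the x axis of lid and the x axis of steriliser, either way round below 0.05 rad and angle between the z axis of lid and the z axis of steriliser, either way round below 0.02 rad and linear speed of lid below 0.02 m/s); the robot touches nothing.
It fails at once if the pepper mill or the tin is moved more than 3 cm (distance of any of pepper_mill, food_tin from where it was at the start of the episode above 0.03 m).
Of red_cup, lime_cup, second_red_cup, second_lime_cup only 3 to 4 are there at a start; the rules pass over those that are not, and their reading is None.
At some moment in a run one of red_cup, lime_cup, second_red_cup, second_lime_cup may be knocked a few centimetres aside while the robot is not near it.
Once in a run the grip may slacken for a moment while it holds something.
It also fails if it takes over 210 s, if anything falls off the work surface, if the arm or the gripper's body presses on something with over 40 N, if the wrist force passes 120 N, or if a joint passes its speed limit or range.

## Working session

There is one attempt and no reset: what is moved stays moved. The work goes in short steps, Python scripts to look and compute and a shell command to move; the robot and the scene stay as the last step left them, time stands still between calls to the robot, and variables do not carry over. Pictures are saved under pics/ and viewed, about 12 in all and at most 16, crops included, and the job is handed in when it is done.

```bash
mkdir -p pics; cat > h.py <<'E'
import numpy as np, cv2
from scipy.spatial.transform import Rotation as R
from cell import arm
def grab(name,save=None):
    st=arm.read_state(); im=arm.grab_frame(name); m=arm.camera_model(name)
    if name=="wrist":
        T=np.eye(4);T[:3,:3]=R.from_rotvec(st["tool_rot"]).as_matrix();T[:3,3]=st["ee_pos"]
        E=T@np.array(m["T_tool_cam"])
    else: E=np.array(m["extrinsics"])
    c=dict(K=np.array(m["K"]),k1=m["k1"],E=E)
    if save: cv2.imwrite("pics/"+save,im[:,:,::-1])
    return im,c
def ray(c,uv):
    K=c["K"];d=np.array([(uv[0]-K[0,2])/K[0,0],(uv[1]-K[1,2])/K[1,1]]);p=d.copy()
    for _ in range(20): p=d/(1+c["k1"]*(p@p))
    v=c["E"][:3,:3]@np.array([p[0],-p[1],-1.]);return c["E"][:3,3],v/np.linalg.norm(v)
def onz(c,uv,z):
    o,v=ray(c,uv);return o+v*(z-o[2])/v[2]
def proj(c,P):
    q=np.linalg.inv(c["E"])@np.append(P,1.);s=np.array([q[0],-q[1]])/-q[2]
    s=s*(1+c["k1"]*(s@s));return np.array([c["K"][0,0]*s[0]+c["K"][0,2],c["K"][1,1]*s[1]+c["K"][1,2]])
def tri(c1,a,c2,b):
    o1,v1=ray(c1,a);o2,v2=ray(c2,b)
    s=np.linalg.lstsq(np.c_[v1,-v2],o2-o1,rcond=None)[0]
    p,q=o1+s[0]*v1,o2+s[1]*v2;return (p+q)/2,np.linalg.norm(p-q)
def state():
    s=arm.read_state();print(s["time_s"],np.round(s["ee_pos"],1),np.round(s["tool_rot"],3),np.round(s["contact_force"],1),s["grip_width"])
    return s
E
python3 - <<'E'
from h import *
s=state();print(R.from_rotvec(s["tool_rot"]).as_matrix().round(3), arm.grip_point_offset)
for n in("top","scene"):
    im,c=grab(n,n+"0.png");print(n,c["E"].round(2),c["K"][0,0],c["k1"])
print(np.array(arm.camera_model("wrist")["T_tool_cam"]).round(2))
E
```

```text
0.0 [181.  571.5 217.6] [-4.800e-01 -3.104e+00  3.000e-03] [0.3 0.  1.1] 93.22203238471626
[[-0.953  0.302 -0.001]
 [ 0.302  0.953 -0.002]
 [ 0.    -0.002 -1.   ]] 18.8
top [[-1.00000e-02  9.90000e-01 -1.00000e-01  3.96270e+02]
 [-1.00000e+00 -1.00000e-02  1.00000e-02  1.14200e+01]
 [ 1.00000e-02  1.00000e-01  9.90000e-01  1.37823e+03]
 [ 0.00000e+00  0.00000e+00  0.00000e+00  1.00000e+00]] 391.65385444458065 -0.006795978990744705
scene [[-8.00000e-01  4.00000e-01 -4.50000e-01 -1.62890e+02]
 [-6.00000e-01 -5.50000e-01  5.80000e-01  8.94680e+02]
 [-2.00000e-02  7.30000e-01  6.80000e-01  1.15949e+03]
 [ 0.00000e+00  0.00000e+00  0.00000e+00  1.00000e+00]] 438.1743768782041 -0.04433470986947249
[[  -0.      0.96    0.26   73.9 ]
 [   1.      0.     -0.      1.02]
 [  -0.      0.26   -0.96 -165.27]
 [   0.      0.      0.      1.  ]]
```

View pics/top0.png

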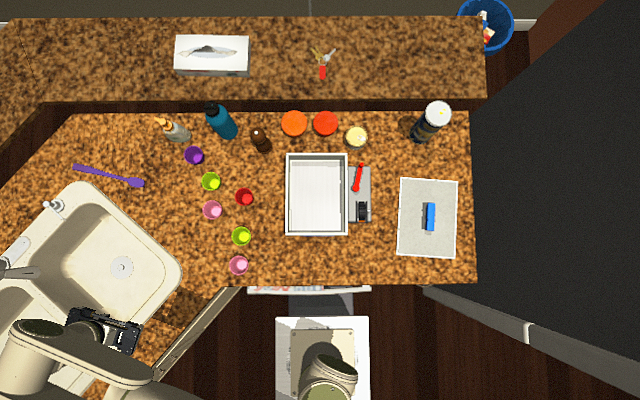

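View pics/scene0.png

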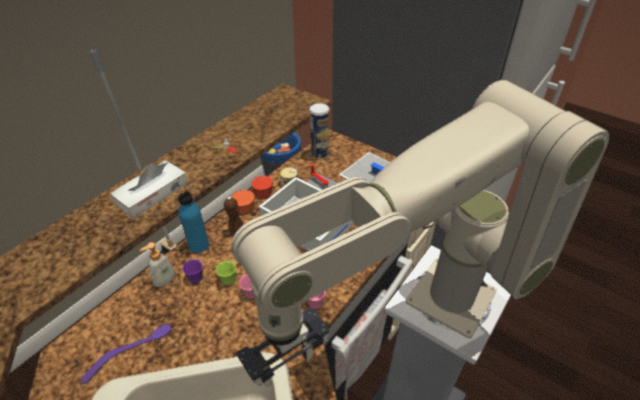

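The top view shows lime cups at (211,181) and (241,236) and a red cup at (244,197). Pink (213,210), (239,265) and purple (194,155) are look-alikes, and the orange and red tubs behind are bystanders. The box spans about (286–347, 153–235), the latch points away at (360,165), the wheel is near (362,211), and the lid is at (427,217). The scene view is mostly blocked by the arm.

```bash
cat >> h.py <<'E'
def blobs(im,kind,amin=40):
    h=cv2.cvtColor(im,cv2.COLOR_RGB2HSV)
    if kind=="lime": m=cv2.inRange(h,(28,110,70),(45,255,255))
    elif kind=="red": m=cv2.inRange(h,(0,170,80),(4,255,255))|cv2.inRange(h,(174,170,80),(180,255,255))
    elif kind=="blue": m=cv2.inRange(h,(100,130,60),(118,255,255))
    elif kind=="pink": m=cv2.inRange(h,(145,60,90),(173,255,255))
    elif kind=="orange": m=cv2.inRange(h,(6,180,140),(18,255,255))
    m=cv2.morphologyEx(m,cv2.MORPH_CLOSE,np.ones((5,5)))
    cs,_=cv2.findContours(m,cv2.RETR_EXTERNAL,cv2.CHAIN_APPROX_NONE)
    return [c for c in cs if cv2.contourArea(c)>amin]
E
python3 - <<'E'
from h import *
im,c=grab("top")
for k,z in(("lime",45),("red",50),("pink",45),("blue",50)):
    for b in blobs(im,k):
        (u,v),r=cv2.minEnclosingCircle(b);print(k,round(u),round(v),round(r,1),onz(c,(u,v),z).round())
for n,uv,z in(("box",(286,154),88),("box",(347,153),88),("box",(286,235),88),("box",(347,235),88),("latchpost",(360,165),143),("pivot",(356,190),106),("wheel",(362,211),100),("lid",(400,178),8),("lid",(458,182),8),("lid",(397,253),8),("lid",(455,258),8)): print(n,uv,onz(c,uv,z).round())
print(arm.camera_model("wrist")["K"])
E
```

```text
lime 241 236 9.9 [427. 272.  45.]
lime 210 182 10.1 [613. 378.  45.]
red 244 197 9.2 [559. 262.  50.]
red 358 177 14.4 [ 623. -131.   50.]
red 322 72 6.7 [999.  -9.  50.]
pink 239 265 9.5 [328. 277.  45.]
pink 212 209 9.4 [517. 370.  45.]
blue 431 216 13.7 [ 485. -376.   50.]
blue 484 25 31.1 [1174. -593.   50.]
box (286, 154) [697. 115.  88.]
box (347, 153) [699. -90.  88.]
box (286, 235) [426. 115.  88.]
box (347, 235) [424. -85.  88.]
latchpost (360, 165) [ 646. -126.  143.]
pivot (356, 190) [ 570. -116.  106.]
wheel (362, 211) [ 502. -135.  100.]
lid (400, 178) [ 625. -283.    8.]
lid (458, 182) [ 609. -489.    8.]
lid (397, 253) [ 361. -264.    8.]
lid (455, 258) [ 342. -466.    8.]
[[319.80353788   0.         317.30183752]
 [  0.         319.80353788 201.45803663]
 [  0.           0.           1.        ]]
```

```bash
python3 -m pendant '[[0.093,[0,0,-0.03],-5.85],[0.093,[0,0,-0.03],-5.85],[0.093,[0,0,-0.03],-5.87]]' 20 && python3 -m pendant '[[0.09,[-0.033,-0.029,0],0],[0.09,[-0.033,-0.029,0],0],[0.09,[-0.033,-0.029,0],0],[0.09,[-0.033,-0.029,0],0],[0.09,[-0.033,-0.029,0],0],[0.09,[-0.033,-0.029,0],0],[0.09,[-0.033,-0.029,0],0],[0.09,[-0.033,-0.029,0],0],[0.09,[-0.033,-0.029,0],0],[0.09,[0,0,0],0]]'
python3 - <<'E'
from h import *
s=state();print(R.from_rotvec(s["tool_rot"]).as_matrix().round(3))
im,c=grab("wrist","w1.png")
for k,z in(("lime",45),("red",50),("pink",45)):
    for b in blobs(im,k,200):
        (u,v),r=cv2.minEnclosingCircle(b);print(k,round(u),round(v),round(r,1),onz(c,(u,v),z).round())
E
```

```text
time_s: 0.45
ee_pos: [181.0, 571.6, 309.0]
tool_rot: [0.006, -3.141, 0.002]
contact_force: [0.6, 0.5, -0.1]
grip_width: 92.9
time_s: 1.45
ee_pos: [481.3, 307.0, 307.7]
tool_rot: [-0.009, -3.142, 0.003]
contact_force: [-0.1, 0.9, -0.6]
grip_width: 89.8
1.45 [481.3 307.  307.7] [-9.000e-03 -3.142e+00  3.000e-03] [-0.1  0.9 -0.6] 89.84767249066184
[[-1.     0.006 -0.   ]
 [ 0.006  1.    -0.002]
 [ 0.    -0.002 -1.   ]]
lime 365 260 24.9 [615. 376.  45.]
lime 288 130 25.7 [428. 269.  45.]
red 284 227 24.9 [561. 261.  50.]
pink 363 184 17.0 [500. 370.  45.]
pink 292 48 27.5 [328. 278.  45.]
```

View pics/w1.png

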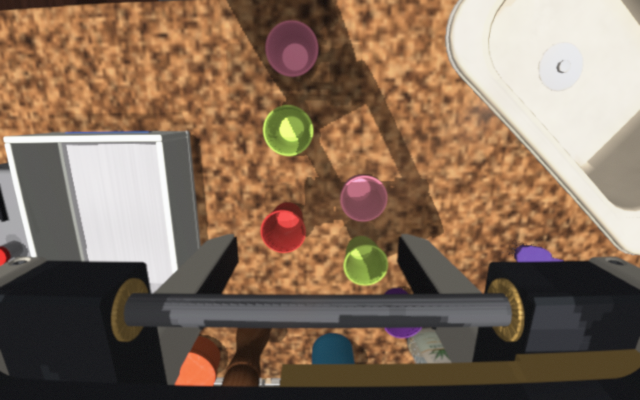

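The wrist view shows the red cup at (284,229), limes at (288,130) and (365,262), and pinks at (292,48) and (363,197). The box is on the left. I'll take the red cup first.

```bash
python3 -m pendant '[[0.088,[-0.036,-0.0225,0],0],[0.088,[-0.036,-0.0225,0],0],[0.088,[0,0,0.045],0],[0.088,[0,0,0.045],0],[0.088,[0,0,0.045],0],[0.088,[0,0,0.01],0]]' 20
cat > loc.py <<'E'
from h import *
s=state();p=s["ee_pos"];im,c=grab("wrist")
for k,z,d in(("lime",61,63),("red",71,61)):
    for b in blobs(im,k,200):
        (u,v),r=cv2.minEnclosingCircle(b);w=onz(c,(u,v),z);dist=np.linalg.norm(c["E"][:3,3]-w)
        print(k,round(u),round(v),"dia",round(2*r*dist/320),"of",d,w.round(),"d",(w-p).round())
E
python3 loc.py
```

```text
time_s: 2.1
ee_pos: [545.6, 265.6, 156.8]
tool_rot: [0.001, -3.132, 0.005]
contact_force: [-0.6, -0.5, -1.5]
grip_width: 88.4
2.1 [545.6 265.6 156.8] [ 1.000e-03 -3.132e+00  5.000e-03] [-0.6 -0.5 -1.5] 88.36641755359817
lime 441 257 dia 70 of 63 [594. 377.  61.] d [ 48. 112. -96.]
lime 322 56 dia 73 of 63 [428. 270.  61.] d [-118.    5.  -96.]
red 310 220 dia 62 of 61 [556. 261.  71.] d [ 10.  -5. -86.]
```

```bash
python3 -m pendant '[[0.088,[-0.003,-0.001,0.042],0],[0.088,[0,0,0.042],0],[0.088,[0,0,0.042],0],[0.088,[0,0,0],0],[0.04,[0,0,0],0],[0.04,[0,0,0],0],[0.04,[0,0,0],0],[0.04,[0,0,0],0],[0.04,[0,0,0],0]]' 20
```

```text
time_s: 3.05
ee_pos: [554.7, 265.3, 40.0]
tool_rot: [0.0, 3.138, 0.001]
contact_force: [0.4, -0.5, 7.0]
grip_width: 58.8
```

```bash
python3 -m pendant '[[0.04,[0,0,-0.03],0],[0.04,[0,0,-0.045],0],[0.04,[0,0,-0.045],0],[0.04,[0,0,-0.045],0],[0.04,[0,0,-0.045],0],[0.04,[0.02,-0.045,0],0],[0.04,[0.02,-0.045,0],0],[0.04,[0.02,-0.045,0],0],[0.04,[0.02,-0.045,0],0],[0.04,[0,-0.04,0],0]]' 20;  python3 -m pendant '[[0.04,[0,0,0],0],[0.04,[0,0,0],0]]'
python3 - <<'E'
from h import *
s=state();im,c=grab("wrist","w2.png")
E
```

```text
time_s: 4.05
ee_pos: [471.2, 43.5, 248.3]
tool_rot: [-0.0, 3.141, -0.0]
contact_force: [0.7, -0.4, 0.0]
grip_width: 58.7
time_s: 4.25
ee_pos: [473.3, 44.4, 248.3]
tool_rot: [0.004, 3.14, 0.001]
contact_force: [0.8, -0.0, -0.9]
grip_width: 58.9
4.25 [473.3  44.4 248.3] [4.00e-03 3.14e+00 1.00e-03] [ 0.8 -0.  -0.9] 58.899644728438936
```

View pics/w2.png

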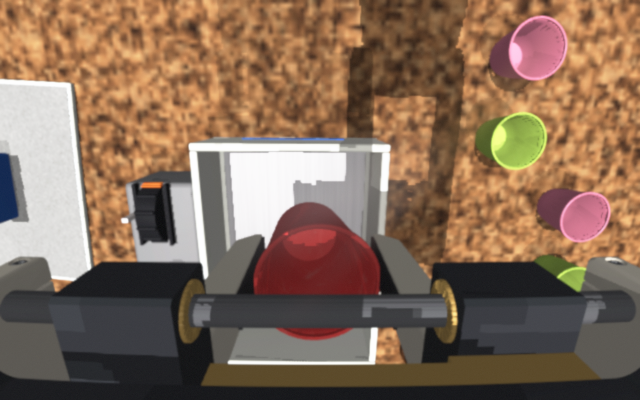

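The wrist view shows the box's near rim from (190,141) to (390,141), the held red cup, the wheel at (153,213) with its orange ridge on the robot side, and the pointer at (125,219).

```bash
python3 - <<'E'
from h import *
s=state();im,c=grab("wrist")
for n,uv,z in(("FR",(190,140),88),("FL",(390,140),88),("BL out",(376,363),88),("wheeltop",(153,213),106),("ptr",(124,219),105)): print(n,onz(c,uv,z).round(1))
h=cv2.cvtColor(im,cv2.COLOR_RGB2HSV);w=((h[:,:,1]<70)&(h[:,:,2]>110)).astype(np.uint8)*255
# front rim outer edge rows, left rim outer edge columns
print([(u,int(np.argmax(w[120:170,u]>0))+120) for u in range(200,390,20)])
print([(v,int(u)) for v in range(150,240,15) for u in [330+np.max(np.nonzero(w[v,330:420])[0])]])
E
```

```text
4.3 [473.3  45.3 248.1] [2.000e-03 3.141e+00 1.000e-03] [-0.3  0.8  0.1] 58.679565561298766
FR [424.6 -81.8  88. ]
FL [425.3 120.   88. ]
BL out [698.2 119.5  88. ]
wheeltop [ 496.2 -120.7  106. ]
ptr [ 503. -153.  105.]
[(200, 141), (220, 137), (240, 137), (260, 137), (280, 137), (300, 140), (320, 140), (340, 138), (360, 139), (380, 141)]
[(150, 389), (165, 388), (180, 388), (195, 387), (210, 385), (225, 384)]
```

```bash
python3 -m pendant '[[0.04,[-0.007,-0.023,0],0],[0.04,[0,0,0.045],0],[0.04,[0,0,0.045],0],[0.04,[0,0,0.045],0],[0.04,[0,0,0.04],0],[0.04,[0,0,0.022],0],[0.04,[0,0,0],0],[0.085,[0,0,0],0],[0.085,[0,0,0],0],[0.085,[0,0,0],0]]' 20
```

```text
time_s: 5.35
ee_pos: [481.4, 22.3, 52.3]
tool_rot: [-0.001, 3.139, -0.0]
contact_force: [0.2, -0.5, -0.3]
grip_width: 78.4
```

```bash
python3 -m pendant '[[0.085,[0,0,-0.02],0],[0.085,[0,0,-0.045],0],[0.085,[0,0,-0.045],0],[0.085,[0,0,-0.045],0],[0.085,[0,0,-0.045],0],[0.085,[0,0.04,0],0],[0.085,[0,0.045,0],0],[0.085,[0,0.045,0],0],[0.085,[0,0.045,0],0],[0.085,[0,0,0],0]]' 20; python3 loc.py
```

```text
time_s: 6.35
ee_pos: [479.6, 201.9, 251.8]
tool_rot: [-0.007, 3.14, 0.004]
contact_force: [-0.1, 0.5, -0.1]
grip_width: 84.9
6.35 [479.6 201.9 251.8] [-0.007  3.14   0.004] [-0.1  0.5 -0.1] 84.86232607640875
lime 456 272 dia 76 of 63 [594. 378.  61.] d [ 115.  176. -191.]
lime 378 134 dia 68 of 63 [427. 270.  61.] d [ -52.   68. -191.]
red 158 182 dia 82 of 61 [479.  26.  71.] d [  -1. -176. -181.]
```

```bash
python3 -m pendant '[[0.088,[0.027,0.034,0],0],[0.088,[0.026,0.034,0],0],[0.088,[0,0,0.04],0],[0.088,[0,0,0.04],0],[0.088,[0,0,0],0]]' 20; python3 loc.py
```

```text
time_s: 6.9
ee_pos: [424.0, 262.6, 165.6]
tool_rot: [-0.001, -3.134, 0.007]
contact_force: [-0.9, -0.8, -1.4]
grip_width: 88.0
6.9 [424.  262.6 165.6] [-1.000e-03 -3.134e+00  7.000e-03] [-0.9 -0.8 -1.4] 88.0325136994886
lime 420 350 dia 71 of 63 [579. 368.  61.] d [ 155.  105. -105.]
lime 325 204 dia 63 of 63 [426. 270.  61.] d [   2.    8. -105.]
red 48 257 dia 68 of 61 [474.  16.  71.] d [  50. -247.  -95.]
red 88 234 dia 50 of 61 [451.  59.  71.] d [  27. -203.  -95.]
```

```bash
python3 -m pendant '[[0.088,[0,0,0.045],0],[0.088,[0,0,0.045],0],[0.088,[0,0,0.04],0],[0.088,[0,0,0.01],0],[0.04,[0,0,0],0],[0.04,[0,0,0],0],[0.04,[0,0,0],0],[0.04,[0,0,0],0],[0.04,[0,0,0],0]]' 20;python3 -m pendant '[[0.04,[0,0,-0.03],0],[0.04,[0,0,-0.045],0],[0.04,[0,0,-0.045],0],[0.04,[0,0,-0.045],0],[0.04,[-0.027,-0.04,0],0],[0.04,[-0.027,-0.04,0],0],[0.04,[-0.027,-0.042,0],0],[0.04,[-0.027,-0.042,0],0],[0.04,[-0.027,-0.042,0],0],[0.04,[0,-0.042,0],0]]' 20
```

```text
time_s: 7.85
ee_pos: [429.0, 265.9, 33.1]
tool_rot: [0.0, 3.138, 0.003]
contact_force: [0.1, 0.4, 7.8]
grip_width: 61.0
time_s: 8.85
ee_pos: [564.1, 14.7, 196.2]
tool_rot: [0.001, 3.14, -0.0]
contact_force: [-0.3, -0.4, -0.2]
grip_width: 61.2
```

```bash
python3 -m pendant '[[0.04,[0,0.006,0],0],[0.04,[0,0,0.045],0],[0.04,[0,0,0.045],0],[0.04,[0,0,0.04],0],[0.04,[0,0,0.022],0],[0.04,[0,0,0],0],[0.085,[0,0,0],0],[0.085,[0,0,0],0],[0.085,[0,0,0],0]]' 20;python3 -m pendant '[[0.085,[0,0,-0.02],0],[0.085,[0,0,-0.045],0],[0.085,[0,0,-0.045],0],[0.085,[0,0,-0.045],0],[0.085,[0,0.04,-0.02],0],[0.085,[-0.01,0.045,0],0],[0.085,[-0.01,0.045,0],0],[0.085,[-0.01,0.045,0],0],[0.085,[-0.01,0.045,0],0],[0.085,[0,0,0],0]]' 20; python3 loc.py
```

```text
time_s: 9.75
ee_pos: [563.5, 23.0, 45.7]
tool_rot: [0.0, 3.138, -0.0]
contact_force: [0.1, -0.2, 0.8]
grip_width: 80.7
time_s: 10.75
ee_pos: [602.1, 248.4, 219.1]
tool_rot: [-0.007, 3.141, 0.003]
contact_force: [-0.4, 0.5, 0.6]
grip_width: 85.3
10.75 [602.1 248.4 219.1] [-7.000e-03  3.141e+00  3.000e-03] [-0.4  0.5  0.6] 85.27497229004875
lime 432 196 dia 72 of 63 [611. 371.  61.] d [   9.  123. -158.]
lime 106 142 dia 96 of 63 [555.  35.  61.] d [ -47. -214. -158.]
red 84 67 dia 114 of 61 [485.  31.  71.] d [-118. -217. -148.]
```

```bash
python3 -m pendant '[[0.088,[-0.002,0.041,0],0],[0.088,[-0.002,0.041,0],0],[0.088,[-0.002,0.041,0],0],[0.088,[0,0,0.045],0],[0.088,[0,0,0],0],[0.088,[0,0,0],0]]' 20; python3 loc.py;python3 -c "
from h import *
grab('wrist','w3.png')"
```

```text
time_s: 11.4
ee_pos: [607.4, 364.0, 172.9]
tool_rot: [-0.002, -3.139, 0.003]
contact_force: [1.1, 0.3, -0.6]
grip_width: 87.8
11.4 [607.4 364.  172.9] [-2.000e-03 -3.139e+00  3.000e-03] [ 1.1  0.3 -0.6] 87.8110174366412
lime 329 206 dia 63 of 63 [614. 375.  61.] d [   7.   11. -112.]
lime 1 146 dia 54 of 63 [558.  79.  61.] d [ -50. -285. -112.]
```

View pics/w3.png

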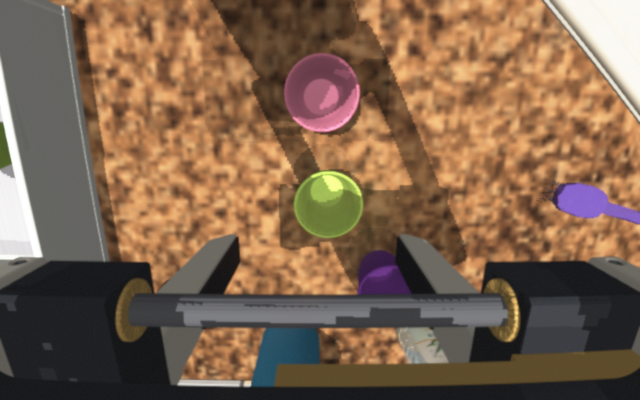

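```bash
python3 -m pendant '[[0.088,[0,0,0],0]]'; python3 loc.py
```

```text
time_s: 11.6
ee_pos: [609.6, 365.2, 176.6]
tool_rot: [0.003, 3.138, 0.002]
contact_force: [-0.4, 0.3, 0.6]
grip_width: 87.8
11.6 [609.6 365.2 176.6] [3.000e-03 3.138e+00 2.000e-03] [-0.4  0.3  0.6] 87.84329860260111
lime 327 202 dia 64 of 63 [614. 375.  61.] d [   4.   10. -116.]
lime 0 144 dia 54 of 63 [558.  79.  61.] d [ -52. -287. -116.]
```

```bash
python3 -m pendant '[[0.088,[-0.004,0.010,0],0],[0.088,[0,0,0.045],0],[0.088,[0,0,0.045],0],[0.088,[0,0,0.045],0],[0.088,[0,0,0.01],0],[0.04,[0,0,0],0],[0.04,[0,0,0],0],[0.04,[0,0,0],0],[0.04,[0,0,0],0],[0.04,[0,0,0],0]]' 20;python3 -m pendant '[[0.04,[0,0,-0.03],0],[0.04,[0,0,-0.045],0],[0.04,[0,0,-0.045],0],[0.04,[0,0,-0.045],0],[0.04,[-0.005,-0.04,0],0],[0.04,[-0.005,-0.045,0],0],[0.04,[-0.005,-0.045,0],0],[0.04,[-0.005,-0.045,0],0],[0.04,[-0.005,-0.045,0],0],[0.04,[0,-0.045,0],0]]' 20
python3 -m pendant '[[0.04,[0,-0.045,0],0],[0.04,[0,-0.03,0],0],[0.04,[0,0,0],0],[0.04,[0,0,0],0]]'
```

```text
time_s: 12.65
ee_pos: [614.2, 376.9, 32.2]
tool_rot: [0.0, 3.137, 0.004]
contact_force: [-0.4, -0.8, 6.9]
grip_width: 61.2
time_s: 13.65
ee_pos: [637.7, 109.2, 195.2]
tool_rot: [0.0, 3.139, 0.0]
contact_force: [0.3, 0.7, -0.9]
grip_width: 61.6
time_s: 14.05
ee_pos: [637.5, 35.4, 194.8]
tool_rot: [0.003, 3.14, 0.001]
contact_force: [-0.8, 0.7, 0.0]
grip_width: 61.6
```

```bash
python3 -m pendant '[[0.04,[-0.005,-0.013,0],0],[0.04,[0,0,0.045],0],[0.04,[0,0,0.045],0],[0.04,[0,0,0.04],0],[0.04,[0,0,0.021],0],[0.04,[0,0,0],0],[0.085,[0,0,0],0],[0.085,[0,0,0],0],[0.085,[0,0,0],0]]' 20;python3 -m pendant '[[0.085,[0,0,-0.02],0],[0.085,[0,0,-0.045],0],[0.085,[0,0,-0.045],0],[0.085,[0,0,-0.045],0],[0.085,[0.04,0,-0.03],0],[0.085,[0.045,0,-0.02],0],[0.085,[0.045,0,-0.02],0],[0.085,[0.045,0,-0.02],0],[0.085,[0,0,0],0],[0.085,[0,0,0],0]]' 20
python3 -c "
from h import *
state();im,c=grab('wrist','w4.png')
t,_=grab('top','top1.png')
cv2.imwrite('pics/m.png',np.vstack([im,t])[:,:,::-1])"
```

```text
time_s: 14.95
ee_pos: [643.3, 23.2, 44.2]
tool_rot: [-0.001, 3.139, -0.0]
contact_force: [0.3, -0.6, 0.4]
grip_width: 80.9
time_s: 15.95
ee_pos: [467.5, 23.0, 290.0]
tool_rot: [-0.0, 3.136, -0.0]
contact_force: [-0.1, -0.5, -0.9]
grip_width: 84.9
15.95 [467.5  23.  290. ] [-0.     3.136 -0.   ] [-0.1 -0.5 -0.9] 84.86586398564899
```

View pics/w4.png

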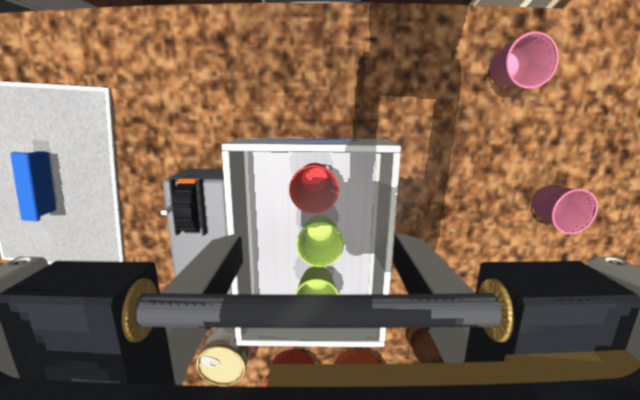

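View pics/top1.png

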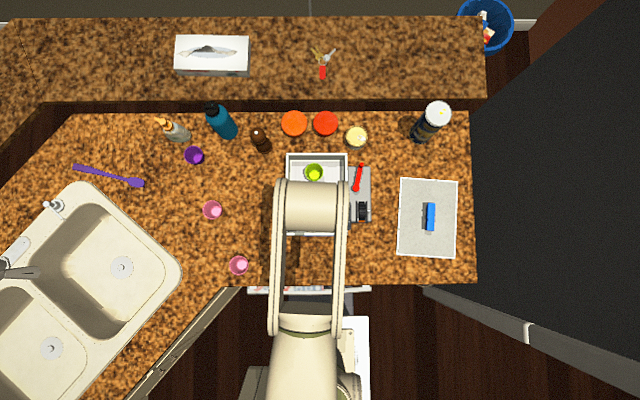

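All three cups stand upright in the box: red (314,189), lime (320,244), and lime under the bar at (317,283). Neither view shows another red or lime cup on the counter. The lid is on the left, with its bar near (32,186). Next I'll zoom in on the box corners.

```bash
python3 - <<'E'
from h import *
im=cv2.imread("pics/w4.png")
def z(u,v,w=40,h=28): return cv2.resize(im[v-h//2:v+h//2,u-w//2:u+w//2],None,fx=10,fy=10,interpolation=cv2.INTER_NEAREST)
cv2.imwrite("pics/z1.png",np.vstack([np.hstack([z(225,147),z(398,147)]),np.hstack([z(238,342),z(384,342)])]))
E
```

```text
(no output)
```

View pics/z1.png

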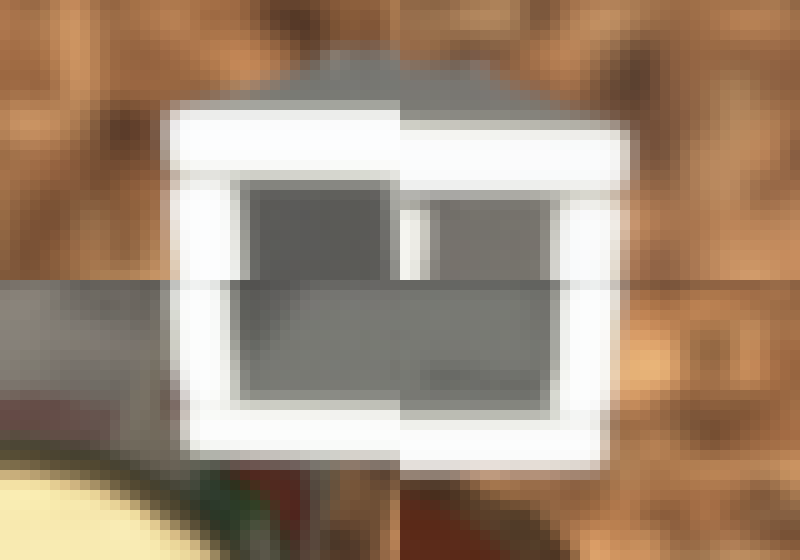

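```bash
python3 - <<'E'
from h import *
s=state();im,c=grab("wrist");p=s["ee_pos"]
A=np.array([onz(c,uv,88) for uv in((221.5,143.5),(401,145.8),(236,346),(384.5,346.8))]);print(A.round(1),A.mean(0).round(1))
print(A[1]-A[0],A[3]-A[2],A[2]-A[0],A[3]-A[1])
print("wheel",onz(c,(188,205),106).round(1))
for b in blobs(im,"blue",200):
    x=cv2.minAreaRect(b);print(x,onz(c,x[0],52).round(1))
E
```

```text
16.05 [467.6  23.  287.5] [ 0.     3.141 -0.   ] [ 0.6 -0.4 -0.3] 84.91965390296929
[[426.1 -84.1  88. ]
 [428.9 119.4  88. ]
 [699.7 -87.2  88. ]
 [701.1 116.4  88. ]] [564.   16.1  88. ]
[  2.81177162 203.44677258   0.        ] [  1.40304644 203.56138848   0.        ] [273.55550687  -3.11127178   0.        ] [272.1467817   -2.99665588   0.        ]
wheel [ 493.4 -122.6  106. ]
((31.94104766845703, 186.30787658691406), (69.84851837158203, 37.071922302246094), 82.40535736083984) [ 482.9 -356.4   52. ]
```

```bash
python3 -m pendant '[[0.06,[0.009,-0.0435,0],0],[0.06,[0.009,-0.0435,0],0],[0.06,[0.009,-0.0435,0],0],[0.06,[0.009,-0.0435,0],0],[0.06,[0.009,-0.0435,0],0],[0.06,[0.009,-0.0435,0],0],[0.06,[0.009,-0.0435,0],0],[0.06,[0.009,-0.0435,0],0],[0.06,[0.009,-0.0435,0],0],[0.06,[0,0,0.04],0]]' 20; python3 -m pendant '[[0.06,[0,0,0.04],0],[0.06,[0,0,0],0],[0.06,[0,0,0],0],[0.06,[0,0,0],0]]'
python3 - <<'E'
from h import *
im,c=grab("wrist","w5.png");state()
E
```

```text
time_s: 17.1
ee_pos: [386.5, -375.8, 250.8]
tool_rot: [0.007, 3.138, -0.011]
contact_force: [1.0, 0.4, 0.1]
grip_width: 59.7
time_s: 17.5
ee_pos: [387.1, -369.3, 209.7]
tool_rot: [-0.001, 3.14, -0.003]
contact_force: [0.2, 0.5, 0.1]
grip_width: 59.9
17.55 [ 387.3 -369.4  210.2] [-1.000e-03  3.139e+00 -4.000e-03] [-0.7  0.1  0.2] 59.920200262811576
```

View pics/w5.png

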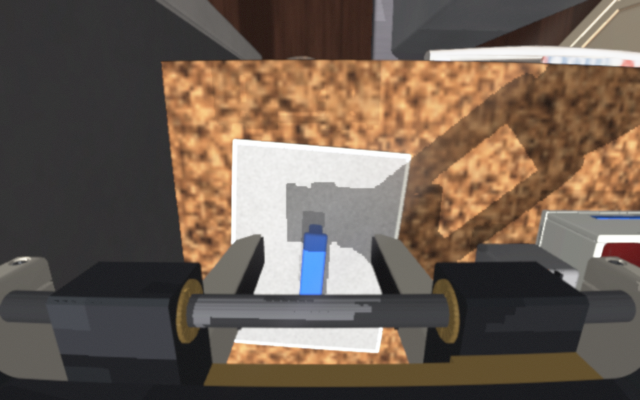

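The lid's corners are at about (233,140), (411,155) and (380,352), and the blue bar is seen near (314,265). I'll fit lines to the lid's edges.

```bash
python3 - <<'E'
from h import *
im,c=grab("wrist");s=state()
h=cv2.cvtColor(im,cv2.COLOR_RGB2HSV);w=(h[:,:,1]<45)&(h[:,:,2]>90)
def fit(pts):
    vx,vy,x,y=cv2.fitLine(np.float32(pts),cv2.DIST_HUBER,0,.01,.01).ravel();r=[abs((p[0]-x)*vy-(p[1]-y)*vx) for p in pts];print(len(pts),"res",np.median(r),np.max(r));return np.cross([x,y,1],[x+vx,y+vy,1])
near=[(u,125+np.argmax(w[125:175,u])-.5) for u in range(245,400,5)]
far=[(u,360-np.argmax(w[325:361,u][::-1])+.5) for u in range(250,372,5)]
left=[(215+np.argmax(w[v,215:260])-.5,v) for v in range(150,225,5)]
right=[(425-np.argmax(w[v,380:426][::-1])+.5,v) for v in range(165,225,5)]
L=[fit(np.array(p,float)) for p in(near,far,left,right)]
X=lambda a,b:(lambda q:q[:2]/q[2])(np.cross(a,b))
q=[X(L[0],L[2]),X(L[0],L[3]),X(L[1],L[2]),X(L[1],L[3])];print(np.round(q,1))
A=np.array([onz(c,p,8) for p in q]);print(A.round(1),A.mean(0).round(1),"rel TCP",(A.mean(0)-s["ee_pos"]).round(1))
print(A[1]-A[0],A[3]-A[2],A[2]-A[0],A[3]-A[1])
for b in blobs(im,"blue",200):
    x=cv2.minAreaRect(b);print(x)
E
```

```text
17.6 [ 387.3 -369.4  210.3] [-1.000e-03  3.139e+00 -5.000e-03] [-0.4 -0.8  0.2] 59.77978109118665
31 res 0.25552943976799725 0.601191109737556
25 res 0.2787017003938672 0.7764745951935765
15 res 0.19237646787587437 0.7188603659051296
12 res 0.24251872301101685 0.47680933599258424
[[232.7 137.5]
 [411.7 153.1]
 [229.  341.6]
 [379.2 352.3]]
[[ 339.9 -464.6    8. ]
 [ 357.4 -260.1    8. ]
 [ 615.5 -490.2    8. ]
 [ 632.8 -282.5    8. ]] [ 486.4 -374.3    8. ] rel TCP [  99.1   -4.9 -202.3]
[ 17.57540344 204.43803753   0.        ] [ 17.3148652  207.72242004   0.        ] [275.59896187 -25.6334994    0.        ] [275.33842363 -22.34911689   0.        ]
((313.18621826171875, 263.76556396484375), (22.256189346313477, 62.45020294189453), 4.763641834259033)
```

```bash
python3 -m pendant '[[0.06,[0,0,0],4.9],[0.06,[-0.033,0.0012,0],0],[0.06,[-0.033,0.0012,0],0],[0.06,[-0.033,0.0012,0],0],[0.06,[0,0,0.04],0],[0.06,[0,0,0.04],0],[0.06,[0,0,0],0],[0.06,[0,0,0],0]]' 40
python3 - <<'E'
from h import *
im,c=grab("wrist","w6.png");s=state();M=R.from_rotvec(s["tool_rot"]).as_matrix();print(M.round(3))
print("err tool", (M.T@(np.array([486.4,-374.3,0])-s["ee_pos"])).round(1))
E
```

```text
time_s: 18.4
ee_pos: [485.2, -373.4, 128.9]
tool_rot: [-0.134, -3.139, -0.0]
contact_force: [0.6, -1.4, 0.7]
grip_width: 59.9
18.45 [ 486.  -374.3  130.5] [ 1.340e-01  3.136e+00 -3.000e-03] [0.9 0.2 0.5] 59.72925146143824
[[-0.996  0.085  0.002]
 [ 0.085  0.996 -0.002]
 [-0.002 -0.002 -1.   ]]
err tool [-1.000e-01  2.000e-01  1.305e+02]
```

```bash
python3 -m pendant '[[0.06,[0,0,0.045],0],[0.06,[0,0,0.045],0],[0.06,[0,0,0.024],0],[0.06,[0,0,0],0],[0.0,[0,0,0],0],[0.0,[0,0,0],0],[0.0,[0,0,0],0],[0.0,[0,0,0],0],[0.0,[0,0,0],0],[0.0,[0,0,0],0]]' 40; python3 -c "
from h import *
s=state();print(R.from_rotvec(s['tool_rot']).as_matrix()[:2].round(4))"
```

```text
time_s: 19.45
ee_pos: [485.6, -374.1, 14.9]
tool_rot: [0.135, 3.137, -0.002]
contact_force: [-0.9, 0.4, 6.1]
grip_width: 25.2
19.45 [ 485.6 -374.1   14.9] [ 1.350e-01  3.137e+00 -2.000e-03] [-0.9  0.4  6.1] 25.183454351849
[[-0.9963  0.0856  0.0013]
 [ 0.0856  0.9963 -0.0015]]
```

```bash
python3 -m pendant '[[0.0,[0,0,0],0],[0.0,[0,0,0],0],[0.0,[0,0,-0.01],0],[0.0,[0,0,-0.02],0],[0.0,[0,0,-0.03],0],[0.0,[0,0,-0.03],0],[0.0,[0,0,-0.03],0],[0.0,[0,0,0],0],[0.0,[0,0,0],0]]' 40; python3 -c "
from h import *
s=state();print(R.from_rotvec(s['tool_rot']).as_matrix()[:2].round(4))
im,c=grab('wrist','w7.png')"
```

```text
time_s: 20.35
ee_pos: [485.1, -373.4, 133.7]
tool_rot: [0.134, 3.138, -0.001]
contact_force: [-1.2, 0.2, -3.9]
grip_width: 25.6
20.35 [ 485.1 -373.4  133.7] [ 1.340e-01  3.138e+00 -1.000e-03] [-1.2  0.2 -3.9] 25.627935038339444
[[-9.963e-01  8.550e-02  5.000e-04]
 [ 8.550e-02  9.963e-01 -5.000e-04]]
```

View pics/w7.png

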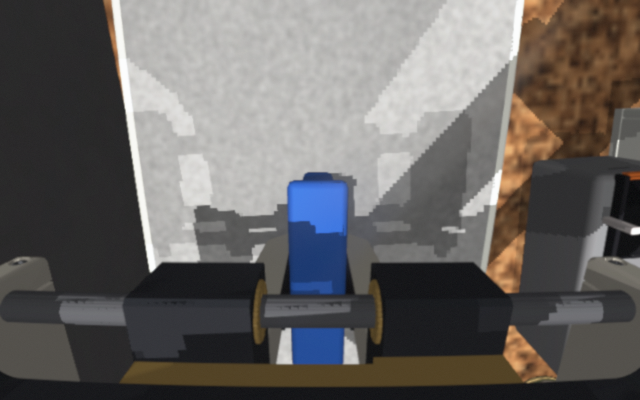

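The lid is held. The bar's near end is at (318,181), centred between the fingers. I'll cross-check the box pose in the starting top picture, using the lid to calibrate the bias.

```bash
python3 - <<'E'
from h import *
s=arm.read_state();M=R.from_rotvec(s["tool_rot"]).as_matrix()
_,c=grab("wrist");o,v=ray(c,(318,181));o=M.T@(o-s["ee_pos"]);v=M.T@v
print("bar end in tool",(o+v*(-37-o[2])/v[2]).round(1))
im=cv2.imread("pics/top0.png");g=cv2.GaussianBlur(im,(3,3),0);h=cv2.cvtColor(g,cv2.COLOR_BGR2HSV).astype(float)
_,c=grab("top")
K=h[:,:,1]  # saturation: counter high, white low
def edge(pts,d,n=9):
    out=[]
    for p in pts:
        t=np.arange(-n,n+.1,.25);q=np.array(p)+t[:,None]*np.array(d)
        val=cv2.remap(K.astype(np.float32),q[:,0].astype(np.float32).reshape(1,-1),q[:,1].astype(np.float32).reshape(1,-1),1).ravel()
        i=np.argmax(val>75); out.append(q[i])   # going outward: first saturated
    return np.array(out)
def fit(p):
    vx,vy,x,y=cv2.fitLine(np.float32(p),cv2.DIST_HUBER,0,.01,.01).ravel();print("res",np.median([abs((a-x)*vy-(b-y)*vx) for a,b in p]).round(2));return np.cross([x,y,1],[x+vx,y+vy,1])
X=lambda a,b:(lambda q:q[:2]/q[2])(np.cross(a,b))
for n,z,b in(("box",88,(286,347,153,235)),("lid",8,None)):
    if b:
        l,r,t,bo=b
        P=[edge([(u,bo-3) for u in range(l+6,r-5,3)],(0,1),6),edge([(u,t+3) for u in range(l+6,r-5,3)],(0,-1),6),edge([(l+3,v) for v in range(t+8,bo-7,3)],(-1,0),6)]
    else:
        P=[edge([(u,255.5+(u-397)*.08) for u in range(402,452,3)],(0,1),6),edge([(u,178+(u-397)*.05) for u in range(405,454,3)],(0,-1),6),edge([(398.5+(255-v)*.035,v) for v in range(186,250,3)],(-1,0),6)]
    P.append(edge([(l-3 if 0 else (345 if b else 456.5+(255-v)*.035),v) for v in (range(160,170,2) if 0 else (range(t+8,bo-7,3) if b else range(190,250,3)))],(1,0),6))
    L=[fit(p) for p in P]
    q=[X(L[0],L[3]),X(L[0],L[2]),X(L[1],L[3]),X(L[1],L[2])]
    A=np.array([onz(c,p,z) for p in q]);print(n,np.round(q,1).tolist(),A.round(1).tolist(),A.mean(0).round(1));print((A[1]-A[0])[:2],(A[3]-A[2])[:2],(A[2]-A[0])[:2],(A[3]-A[1])[:2])
E
```

```text
bar end in tool [ 47.1   1.5 -37. ]
res 0.37
res 0.14
res 0.13
res 0.0
box [[339.0, 236.4], [284.1, 235.6], [339.0, 152.2], [284.8, 152.0]] [[419.6, -58.6, 88.0], [424.4, 121.5, 88.0], [701.6, -62.9, 88.0], [703.9, 118.9, 88.0]] [562.4  29.7  88. ]
[  4.8148451  180.05530793] [  2.30393114 181.79876662] [282.04161568  -4.33179498] [279.53070173  -2.58833629]
res 0.14
res 0.07
res 0.1
res 0.07
lid [[455.0, 259.2], [395.4, 254.7], [458.0, 180.5], [399.5, 176.2]] [[337.5, -466.1, 8.0], [355.6, -258.2, 8.0], [614.6, -489.2, 8.0], [632.0, -281.4, 8.0]] [ 484.9 -373.7    8. ]
[ 18.12016574 207.86551023] [ 17.32900696 207.85176062] [277.17278015 -23.11979058] [276.38162137 -23.13354019]
```

```bash
python3 -m pendant '[[0.0,[0,0,-0.025],0],[0.0,[0,0,-0.025],0],[0.0,[0,0,-0.025],-2.1],[0.0,[0,0,0],-2.1],[0.0,[-0.0053,0.0279,0],0],[0.0,[-0.0053,0.0279,0],0],[0.0,[-0.0053,0.0279,0],0],[0.0,[-0.0053,0.0279,0],0],[0.0,[-0.0053,0.0279,0],0],[0.0,[-0.0053,0.0279,0],0]]' 50; python3 -m pendant '[[0.0,[-0.0053,0.0279,0],0],[0.0,[-0.0053,0.0279,0],0],[0.0,[-0.0053,0.0279,0],0],[0.0,[-0.0053,0.0279,0],0],[0.0,[-0.0053,0.0279,0],0],[0.0,[-0.0053,0.0279,0],0],[0.0,[-0.0053,0.0279,0],0],[0.0,[-0.0053,0.0279,0],0],[0,[0,0,0],0],[0,[0,0,0],0]]'
cat > err.py <<'E'
from h import *
import sys
for _ in range(1): s=state()
M=R.from_rotvec(s["tool_rot"]).as_matrix();print("yaw",np.arctan2(M[1,1],M[0,1])-np.pi/2)
print("err tool mm",(M.T@(np.array([float(a) for a in sys.argv[1:4]])-s["ee_pos"])).round(1))
E
python3 err.py 564 16.2 100
python3 - <<'E'
from h import *
s=arm.read_state();M=R.from_rotvec(s["tool_rot"]).as_matrix()
im,c=grab("wrist","w8.png");b=max(blobs(im,"blue",200),key=cv2.contourArea).reshape(-1,2)
t=b[:,1].min();u=b[b[:,1]<t+25];print(t,np.percentile(b[(b[:,1]>t+15)&(b[:,1]<t+60)][:,0],[5,95]))
E
```

```text
time_s: 21.5
ee_pos: [518.0, -204.8, 206.5]
tool_rot: [-0.02, -3.138, -0.002]
contact_force: [0.6, -0.6, -3.4]
grip_width: 25.3
time_s: 22.5
ee_pos: [563.1, 16.7, 206.8]
tool_rot: [-0.017, -3.139, 0.0]
contact_force: [0.0, 0.5, -2.7]
grip_width: 25.2
22.5 [563.1  16.7 206.8] [-0.017 -3.139  0.   ] [ 0.   0.5 -2.7] 25.23359230512992
yaw -0.010835409628214387
err tool mm [ -1.2  -0.5 106.8]
173 [288. 346.]
```

```bash
python3 -m pendant '[[0.0,[-0.001,-0.0005,0.025],0],[0.0,[0,0,0.025],0],[0.0,[0,0,0.025],0],[0.0,[0,0,0.015],0],[0.0,[0,0,0.009],0],[0,[0,0,0],0],[0,[0,0,0],0],[0,[0,0,0],0]]'
python3 err.py 564 16.2 103; python3 -m pendant '[[0,[0,0,0],0]]'; python3 err.py 564 16.2 103;python3 -c "
from h import *
grab('scene','s2.png');im=cv2.imread('pics/s2.png');cv2.imwrite('pics/s2c.png',cv2.resize(im[130:330,200:480],None,fx=2.8,fy=2.8,interpolation=2))"
```

```text
time_s: 23.35
ee_pos: [566.1, 15.6, 111.2]
tool_rot: [0.019, 3.139, -0.0]
contact_force: [-0.2, 0.1, -2.8]
grip_width: 25.3
23.35 [566.1  15.6 111.2] [ 0.019  3.139 -0.   ] [-0.2  0.1 -2.8] 25.302132777516068
yaw -0.012370510696439574
err tool mm [2.1 0.6 8.2]
time_s: 23.45
ee_pos: [565.9, 15.7, 111.0]
tool_rot: [0.019, 3.139, -0.0]
contact_force: [-0.2, 0.3, -2.3]
grip_width: 25.3
23.45 [565.9  15.7 111. ] [ 0.019  3.139 -0.   ] [-0.2  0.3 -2.3] 25.297419051874815
yaw -0.012282730008876142
err tool mm [2.  0.5 8. ]
```

View pics/s2c.png

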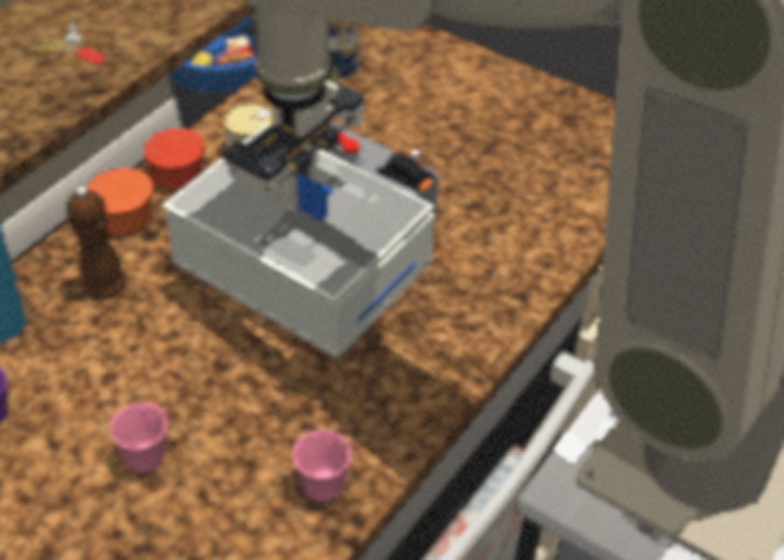

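The scene view shows the lid hovering square over the box, its corners over the box's corners. I'll lower it now.

```bash
python3 -m pendant '[[0.0,[0.0015,0,0.004],0],[0.0,[0,0,0.002],0],[0,[0,0,0],0],[0,[0,0,0],0]]'; python3 err.py 564 16.2 103;python3 -m pendant '[[0.0,[0,0,0.001],0],[0.0,[0,0,0.001],0],[0,[0,0,0],0],[0,[0,0,0],0]]'; python3 err.py 564 16.2 103
```

```text
time_s: 23.9
ee_pos: [563.4, 15.8, 103.5]
tool_rot: [-0.019, -3.141, -0.0]
contact_force: [0.8, -0.2, -2.8]
grip_width: 25.8
23.9 [563.4  15.8 103.5] [-0.019 -3.141 -0.   ] [ 0.8 -0.2 -2.8] 25.81779114692718
yaw -0.01233868103299085
err tool mm [-0.6  0.4  0.5]
time_s: 24.3
ee_pos: [563.7, 15.7, 102.9]
tool_rot: [0.019, 3.141, -0.0]
contact_force: [-6.0, -0.2, 7.1]
grip_width: 25.4
24.3 [563.7  15.7 102.9] [ 0.019  3.141 -0.   ] [-6.  -0.2  7.1] 25.374101022919213
yaw -0.012301907156874181
err tool mm [-0.3  0.5 -0.1]
```

```bash
python3 -m pendant '[[0.05,[0,0,-0.001],0],[0.05,[0,0,0],0],[0.06,[0,0,0],0],[0.06,[0,0,0],0],[0.06,[0,0,-0.03],0],[0.06,[0,0,-0.045],0],[0.06,[0.03,0,-0.04],0],[0.06,[0.04,0,-0.03],0],[0.06,[0.03,0,-0.03],0],[0.06,[0,0,0],0]]'; python3 -m pendant '[[0.06,[0,0,0],0],[0.06,[0,0,0],0]]'; python3 -c "
from h import *
state();grab('wrist','w9.png')"
```

```text
time_s: 25.3
ee_pos: [463.6, 17.0, 283.5]
tool_rot: [0.019, 3.133, -0.001]
contact_force: [0.3, -0.0, 0.7]
grip_width: 60.0
time_s: 25.5
ee_pos: [463.5, 17.0, 276.4]
tool_rot: [-0.02, -3.14, -0.0]
contact_force: [0.1, 0.6, -0.8]
grip_width: 60.1
25.5 [463.5  17.  276.4] [-0.02 -3.14 -0.  ] [ 0.1  0.6 -0.8] 60.07369295900854
```

View pics/w9.png

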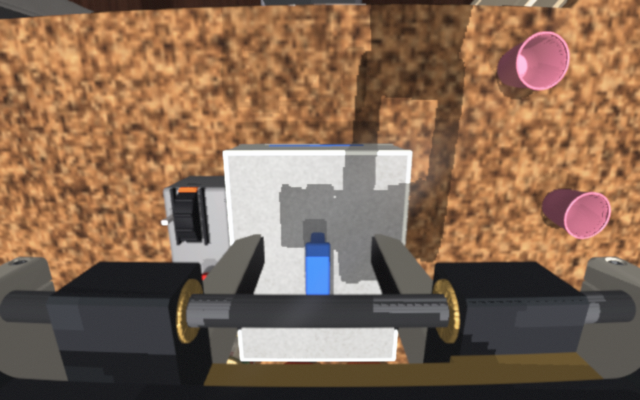

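```bash
python3 - <<'E'
from h import *
s=state();im,c=grab("wrist")
h=cv2.cvtColor(im,cv2.COLOR_RGB2HSV);V=h[:,:,2].astype(int)
w=(h[:,:,1]<45)&(h[:,:,2]>205)   # bright lid edge / rim only
def fit(pts):
    vx,vy,x,y=cv2.fitLine(np.float32(pts),cv2.DIST_HUBER,0,.01,.01).ravel();print(len(pts),"res",np.median([abs((p[0]-x)*vy-(p[1]-y)*vx) for p in pts]).round(2));return np.cross([x,y,1],[x+vx,y+vy,1])
near=[(u,135+np.argmax(w[135:175,u])-.5) for u in list(range(235,335,4))+list(range(380,404,3))]
far=[(u,375-np.argmax(w[340:376,u][::-1])+.5) for u in range(255,390,5)]
left=[(210+np.argmax(w[v,210:250])-.5,v) for v in range(160,228,4)]
right=[(425-np.argmax(w[v,380:426][::-1])+.5,v) for v in range(160,228,4)]
L=[fit(np.array(p,float)) for p in(near,far,left,right)]
X=lambda a,b:(lambda q:q[:2]/q[2])(np.cross(a,b))
q=[X(L[0],L[2]),X(L[0],L[3]),X(L[1],L[2]),X(L[1],L[3])];print(np.round(q,1).tolist())
A=np.array([onz(c,p,96) for p in q]);print(A.round(1),A.mean(0).round(1))
print(A[1]-A[0],A[3]-A[2],A[2]-A[0],A[3]-A[1])
b=cv2.imread("pics/w9.png")
def z(u,v,w=40,h=28): return cv2.resize(b[v-h//2:v+h//2,u-w//2:u+w//2],None,fx=10,fy=10,interpolation=cv2.INTER_NEAREST)
cv2.imwrite("pics/z2.png",np.vstack([np.hstack([z(226,152),z(409,152)]),np.hstack([z(240,357),z(397,357)])]))
E
```

```text
25.55 [463.4  17.  275.9] [-0.019 -3.139 -0.   ] [-0.8 -0.2  0.8] 60.015665503276175
33 res 0.0
27 res 0.18
17 res 0.27
17 res 2.95
[[222.2, 150.5], [404.7, 150.5], [238.1, 361.8], [474.1, 360.6]]
[[425.9 -83.6  96. ]
 [428.5 113.1  96. ]
 [701.6 -89.1  96. ]
 [706.6 224.1  96. ]] [565.6  41.1  96. ]
[  2.62996675 196.70982616   0.        ] [  4.91988014 313.15894571   0.        ] [275.79280529  -5.45557563   0.        ] [278.08271867 110.99354393   0.        ]
```

View pics/z2.png

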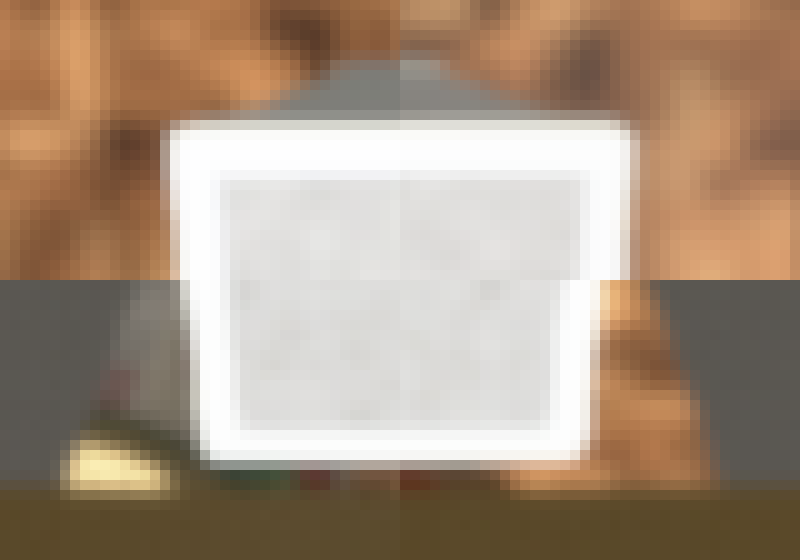

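```bash
python3 - <<'E'
from h import *
s=state();im,c=grab("wrist")
A=np.array([onz(c,q,96) for q in((222.5,150),(412.7,150),(240,361.5),(396,361.5))]);print(A.round(1),A.mean(0).round(1))
# predicted pixels of a flush lid from box estimate
yaw=-.012;C=np.array([564.8,16.2])
for sx,sy in((-1,-1),(-1,1),(1,-1),(1,1)):
    d=np.array([[np.cos(yaw),-np.sin(yaw)],[np.sin(yaw),np.cos(yaw)]])@np.array([138*sx,103*sy]);print(proj(c,np.array([*(C+d),96])).round(1))
t=cv2.imread("pics/top1.png");grab("top","top2.png");t=cv2.imread("pics/top2.png")
cv2.imwrite("pics/t2.png",cv2.resize(t[140:250,270:390],None,fx=5,fy=5,interpolation=cv2.INTER_CUBIC))
E
```

```text
25.6 [463.3  17.  275.8] [-0.019 -3.138 -0.   ] [0.6 0.  0.6] 59.97204026984752
[[425.2 -83.2  96. ]
 [427.9 121.7  96. ]
 [700.8 -86.4  96. ]
 [703.8 119.   96. ]] [564.4  17.8  96. ]
[220.7 150.4]
[411.9 150.2]
[238.5 361.9]
[394.9 361.7]
```

View pics/t2.png

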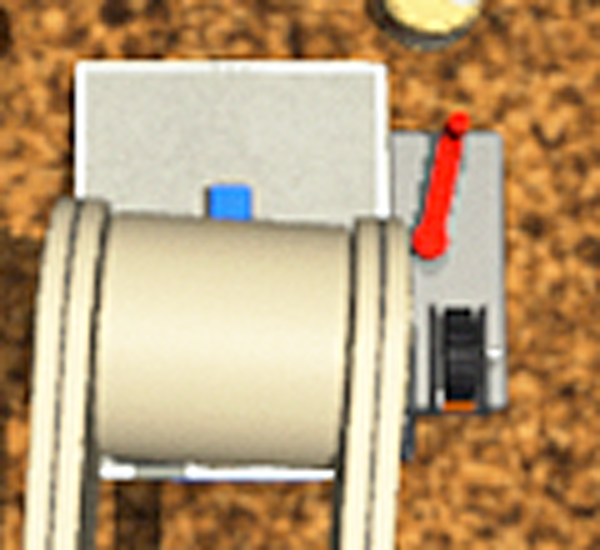

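The lid measures (564.4, 17.8) against the box's (564.8, 16.2), so it is flush within about 2 mm. The red latch points away, with its pivot at crop (430,243) and post at (457,123). The wheel's orange ridge is on the robot side at crop (459,405). I'll move closer and measure the post.

```bash
python3 -m pendant '[[0.035,[-0.032,-0.048,0],0],[0.035,[-0.032,-0.048,0],0],[0.035,[-0.03,-0.048,0],0],[0.035,[0,0,0],0],[0.035,[0,0,0],0],[0.035,[0,0,0],0]]' 15
cat > lat.py <<'E'
from h import *
s=state()
for n in("wrist","top"):
    im,c=grab(n)
    for b in blobs(im,"red",30):
        b=b.reshape(-1,2).astype(float)
        P=np.array([onz(c,q,143) for q in b])[:,:2]; Q=np.array([onz(c,q,109) for q in b])[:,:2]
        if n=="top" and not(560<P[:,0].mean()<720 and P[:,1].mean()<0): continue
        print(n,b.min(0),b.max(0),"z143 x",P.min(0).round(),P.max(0).round())
        i=P[:,0]>P[:,0].max()-12; (x,y),r=cv2.minEnclosingCircle(np.float32(P[i]));print(" far end @143",x,y,r)
        d=cv2.fitLine(np.float32(Q),2,0,.01,.01).ravel();print(" axis dir",d.round(2))
        j=Q[:,0]<Q[:,0].min()+14;(x,y),r=cv2.minEnclosingCircle(np.float32(Q[j]));print(" near end @109",x,y,r)
E
python3 lat.py
```

```text
time_s: 26.3
ee_pos: [543.6, -108.9, 277.1]
tool_rot: [-0.019, -3.14, -0.001]
contact_force: [0.8, -0.8, -0.1]
grip_width: 34.7
26.3 [ 543.6 -108.9  277.1] [-1.90e-02 -3.14e+00 -1.00e-03] [ 0.8 -0.8 -0.1] 34.653465349772354
wrist [351. 329.] [371. 363.] z143 x [698. -72.] [744. -49.]
 far end @143 738.04443359375 -60.11383819580078 12.641555786132812
 axis dir [ 9.9000e-01  1.4000e-01  7.5225e+02 -5.6490e+01]
 near end @109 732.3566284179688 -58.12388610839844 9.961502075195312
wrist [291. 208.] [316. 294.] z143 x [ 559. -137.] [ 653. -109.]
 far end @143 647.4627685546875 -130.6844024658203 8.383990287780762
 axis dir [ 9.8000e-01 -2.0000e-01  6.2097e+02 -1.2399e+02]
 near end @109 576.357421875 -115.24810791015625 8.578967094421387
```

```bash
python3 -m pendant '[[0.045,[-0.0344,-0.0068,0],0],[0.045,[-0.0344,-0.0068,0],0],[0.045,[-0.0344,-0.0068,0],0],[0.045,[0,0,0.04],0],[0.045,[0,0,0.04],0],[0.045,[0,0,0],0],[0.045,[0,0,0],0],[0.045,[0,0,0],0]]' 25; python3 err.py 646.5 -130.5 121
```

```text
time_s: 27.2
ee_pos: [648.1, -131.1, 201.4]
tool_rot: [0.018, 3.137, -0.002]
contact_force: [0.3, -0.1, 0.0]
grip_width: 45.0
27.2 [ 648.1 -131.1  201.4] [ 1.800e-02  3.137e+00 -2.000e-03] [ 0.3 -0.1  0. ] 45.01232836521989
yaw -0.011632444653683738
err tool mm [ 1.9  0.7 80.3]
```

```bash
python3 -m pendant '[[0.045,[0.002,0.0005,0.04],0],[0.045,[0,0,0.04],0],[0.045,[0,0,0],0],[0,[0,0,0],0],[0,[0,0,0],0],[0,[0,0,0],0],[0,[0,0,0],0],[0,[0,0,0],0],[0,[0,0,0],0]]' 25; python3 - <<'E'
from h import *
s=state();p=s["ee_pos"][:2];piv=np.array([574.5,-115])
a0=np.arctan2(p[1]-piv[1],p[0]-piv[0]);r=np.hypot(*(p-piv));print(a0,r)
A=np.linspace(a0,np.pi/2+.0-0.012,19);P=piv+np.c_[np.cos(A),np.sin(A)]*74
P[0]=p;d=np.diff(P,axis=0);y=-.012
M=np.array([[-np.cos(y),-np.sin(y)],[-np.sin(y),np.cos(y)]]) # rows: tool x, tool y
print((d@M.T/1000).round(4).tolist())
E
```

```text
time_s: 28.1
ee_pos: [645.9, -131.1, 119.3]
tool_rot: [0.02, 3.139, -0.001]
contact_force: [0.0, -0.3, 5.6]
grip_width: 13.3
28.1 [ 645.9 -131.1  119.3] [ 2.000e-02  3.139e+00 -1.000e-03] [ 0.  -0.3  5.6] 13.268898687976767
-0.22215810282921095 73.19293295606337
[[-0.002, 0.0071], [-0.0005, 0.0073], [0.0003, 0.0073], [0.001, 0.0073], [0.0017, 0.0071], [0.0024, 0.0069], [0.0031, 0.0066], [0.0037, 0.0063], [0.0043, 0.0059], [0.0049, 0.0055], [0.0054, 0.0049], [0.0059, 0.0044], [0.0063, 0.0038], [0.0066, 0.0032], [0.0069, 0.0025], [0.0071, 0.0018], [0.0072, 0.0011], [0.0073, 0.0004]]
```

```bash
python3 -m pendant '[[0,[-0.0015,0.0071,0],0],[0,[-0.0005,0.0073,0],0],[0,[0.0003,0.0073,0],0],[0,[0.001,0.0073,0],0],[0,[0.0017,0.0071,0],0],[0,[0.0024,0.0069,0],0],[0,[0.0031,0.0066,0],0],[0,[0.0037,0.0063,0],0],[0,[0.0043,0.0059,0],0]]' 25;  python3 -m pendant '[[0,[0.0049,0.0055,0],0],[0,[0.0054,0.0049,0],0],[0,[0.0059,0.0044,0],0],[0,[0.0063,0.0038,0],0],[0,[0.0066,0.0032,0],0],[0,[0.0069,0.0025,0],0],[0,[0.0071,0.0018,0],0],[0,[0.0072,0.0011,0],0],[0,[0.0073,0.0004,0],0],[0,[0,0,0],0]]'; python3 err.py 575.4 -41 121
```

```text
time_s: 29.0
ee_pos: [632.5, -69.1, 119.4]
tool_rot: [0.019, 3.138, -0.002]
contact_force: [3.1, -2.0, 6.4]
grip_width: 13.6
time_s: 30.0
ee_pos: [576.5, -41.8, 119.8]
tool_rot: [0.02, 3.134, -0.004]
contact_force: [8.4, -6.9, 3.8]
grip_width: 13.0
30.0 [576.5 -41.8 119.8] [ 0.02   3.134 -0.004] [ 8.4 -6.9  3.8] 12.98096380264257
yaw -0.01279538120535162
err tool mm [ 1.1  0.8 -1.2]
```

```bash
python3 -m pendant '[[0,[0.003,0,0],0],[0,[0,0,0],0],[0,[0,0,0],0]]'; python3 -m pendant '[[0.03,[0,0,0],0],[0.03,[0,0,0],0],[0.03,[0,0,0],0],[0.03,[0,0,-0.02],0],[0.03,[0,0,-0.04],0],[0.03,[0,0,-0.04],0],[0.0,[0.04,-0.02,-0.03],0],[0,[0.04,-0.02,-0.03],0],[0,[0.02,-0.01,0],0],[0,[0,0,0],0]]';  python3 -m pendant '[[0,[0,0,0],0],[0,[0,0,0],0]]'; python3 - <<'E'
from h import *
s=state();im,c=grab("wrist","w10.png")
for k in("red","orange"):
    for b in blobs(im,k,30):
        x=cv2.minAreaRect(b);print(k,cv2.boundingRect(b),np.round(x[0],1),x[1],onz(c,x[0],106).round(1), onz(c,x[0],143).round(1))
E
```

```text
time_s: 30.3
ee_pos: [574.1, -41.8, 119.7]
tool_rot: [0.02, 3.134, -0.004]
contact_force: [10.5, -6.3, 1.2]
grip_width: 13.4
time_s: 31.3
ee_pos: [474.7, -87.3, 274.5]
tool_rot: [0.022, 3.14, -0.001]
contact_force: [0.7, -0.2, -0.4]
grip_width: 2.8
time_s: 31.5
ee_pos: [476.2, -85.8, 272.4]
tool_rot: [-0.019, -3.14, -0.001]
contact_force: [-0.6, -0.5, 0.1]
grip_width: 0.6
31.5 [476.2 -85.8 272.4] [-1.90e-02 -3.14e+00 -1.00e-03] [-0.6 -0.5  0.1] 0.6220760418306747
orange (266, 176, 17, 5) [274. 178.] (4.0, 16.0) [ 467.2 -129.9  106. ] [ 460.  -124.7  143. ]
```

View pics/w10.png

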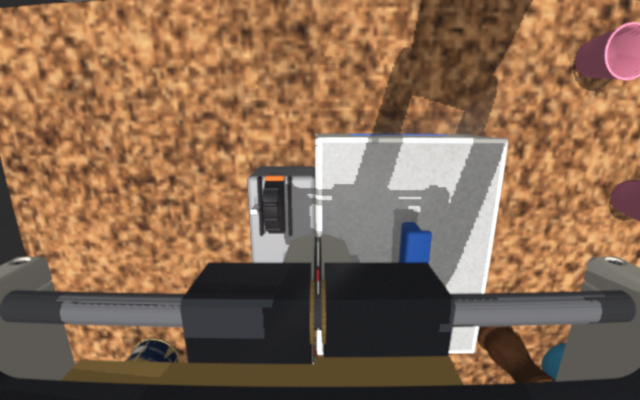

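The latch is hidden behind the fingers here. The wheel is at (273,205) with orange at (274,178). I'll go closer for the wheel.

```bash
python3 -m pendant '[[0,[-0.039,-0.02,0],0],[0,[-0.039,-0.02,0],0],[0,[0,0,0.04],0],[0,[0,0,0.04],0],[0,[0,0,0.03],0],[0,[0,0,0],0],[0,[0,0,0],0],[0,[0,0,0],0]]'; python3 - <<'E'
from h import *
s=state();im,c=grab("wrist","w11.png")
for k in("red","orange"):
    for b in blobs(im,k,30):
        x=cv2.minAreaRect(b);print(k,cv2.boundingRect(b),np.round(x[0],1),x[1],onz(c,x[0],106).round(1),onz(c,x[0],88).round(1))
v=cv2.cvtColor(im,cv2.COLOR_RGB2HSV)
o=onz(c,(0,0),0);u0=proj(c,np.array([497,-127,106]));print("exp wheel top",u0, "cam",c["E"][:3,3].round(1))
cv2.imwrite("pics/z3.png",cv2.resize(im[60:260,180:440,::-1],None,fx=3,fy=3,interpolation=2))
t,ct=grab("top")
for b in blobs(t,"red",8):
    q=b.reshape(-1,2);print("top red",cv2.boundingRect(b),onz(ct,q.mean(0),120).round())
E
```

```text
time_s: 32.35
ee_pos: [555.0, -127.5, 165.7]
tool_rot: [0.019, 3.139, -0.001]
contact_force: [0.6, -0.9, 0.2]
grip_width: 0.5
32.35 [ 555.  -127.5  165.7] [ 1.900e-02  3.139e+00 -1.000e-03] [ 0.6 -0.9  0.2] 0.5365021109280006
red (335, 235, 122, 43) [396.5 247.6] (125.4942626953125, 35.68505859375) [580.7 -66.2 106. ] [588.7 -61.4  88. ]
orange (293, 98, 28, 7) [306.5 101. ] (6.0, 27.0) [ 473.1 -132.5  106. ] [ 472.4 -133.1   88. ]
exp wheel top [315.16517721 136.86515637] cam [ 481.  -125.3  330.7]
top red (320, 66, 6, 14) [968.  -9. 120.]
top red (484, 36, 6, 8) [1082. -570.  120.]
```

View pics/z3.png

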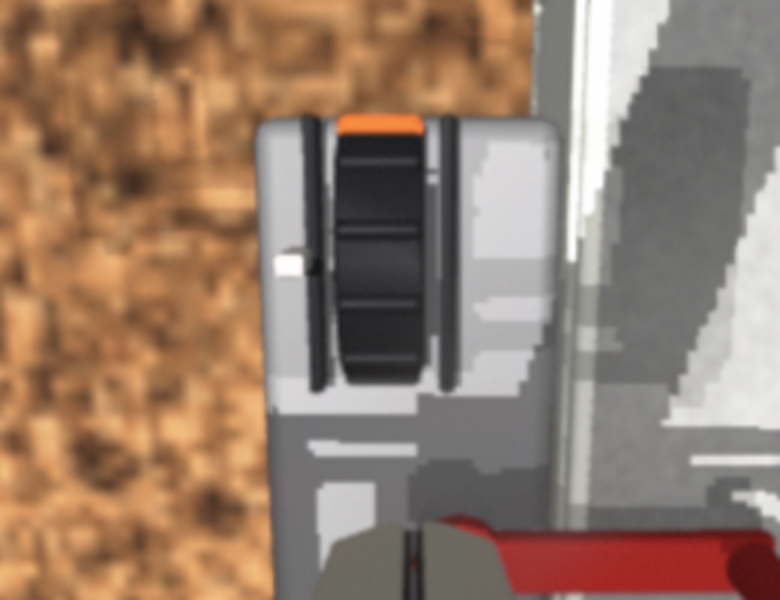

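Latch arm points to +y over the lid (closed). The orange ridge is at row 101 and the pointer at (277,148); the ridge lines are at rows 113, 137, 161 and 179. I'll convert those to angles.

```bash
cat > wh.py <<'E'
from h import *
s=state();im,c=grab("wrist")
pt=onz(c,(276.7,148),105);wy=onz(c,(306.7,140),104)[1];print("pointer",pt.round(1),"wheel y",wy.round(1))
from scipy.optimize import brentq
for ax in(pt[0]-2,pt[0],pt[0]+2):
    f=lambda th:proj(c,np.array([ax+36*np.sin(th),wy,70+36*np.cos(th)]))[1]
    out=[]
    for r in(98.5,101.5,104.5,113.3,136.7,161,179.3,187.7):
        try: out.append(round(brentq(lambda t:f(t)-r,-1.35,1.2),2))
        except ValueError: out.append(None)
    print(ax.round(1),out,"lim",round(f(-1.3),1),round(f(-1.2),1),round(f(-1.05),1),round(f(1.2),1))
E
python3 wh.py
```

```text
32.45 [ 555.1 -127.7  166. ] [ 1.900e-02  3.138e+00 -2.000e-03] [ 0.2 -0.   1.6] 0.33946328315818153
pointer [ 504.6 -154.3  105. ] wheel y -133.1
502.6 [-1.08, -0.96, -0.86, -0.63, -0.16, 0.33, 0.85, None] lim 94.9 96.2 99.2 184.7
504.6 [-1.23, -1.07, -0.96, -0.7, -0.21, 0.27, 0.75, None] lim 97.6 99.0 102.1 187.1
506.6 [None, -1.22, -1.07, -0.78, -0.27, 0.21, 0.66, 1.02] lim 100.4 101.8 104.9 189.6
```

```bash
python3 -c "
from h import *
print(np.round(arm.read_state()['joint_positions'],2))"; python3 -m pendant '[[0,[0,0,-0.02],8.5],[0,[0,0,0],8.5],[0,[0,0,0],8.5],[0,[0,0,0],8.5],[0,[0,0,0],8.5],[0,[0,0,0],8.5],[0,[0,0,0],8.5],[0,[0,0,0],8.5],[0,[0,0,0],8.5],[0,[0,0,0],8.5]]';python3 -m pendant '[[0,[0,0,0],4.3],[0,[0,0,0],0],[0,[0,0,0],0]]';python3 - <<'E'
from h import *
s=state();print(np.round(s['joint_positions'],2));M=R.from_rotvec(s["tool_rot"]).as_matrix();print(M.round(3))
E
```

```text
[-0.32  0.07  1.65 -0.    1.42 -1.87]
time_s: 33.5
ee_pos: [554.2, -127.6, 184.9]
tool_rot: [2.142, 2.295, 0.002]
contact_force: [0.6, 0.1, -0.5]
grip_width: 0.4
time_s: 33.8
ee_pos: [553.9, -127.5, 184.3]
tool_rot: [2.218, 2.223, 0.001]
contact_force: [-0.1, 0.3, -0.5]
grip_width: 0.6
33.8 [ 553.9 -127.5  184.3] [2.218e+00 2.223e+00 1.000e-03] [-0.1  0.3 -0.5] 0.5666676216384838
[-0.32  0.06  1.62  0.    1.45 -0.32]
[[-0.002  1.     0.001]
 [ 1.     0.002 -0.   ]
 [-0.     0.001 -1.   ]]
```

```bash
python3 -m pendant '[[0,[-0.003,-0.033,0],0],[0,[-0.0025,-0.033,0],0],[0,[0,0,0.04],0],[0,[0,0,0.03],0],[0,[0,0,0],0],[0,[0,0,0],0],[0,[0,0,0],0]]';python3 err.py 488 -133.2 106
```

```text
time_s: 34.5
ee_pos: [489.0, -133.3, 115.5]
tool_rot: [2.219, 2.22, 0.002]
contact_force: [0.5, -0.8, -0.3]
grip_width: 0.4
34.5 [ 489.  -133.3  115.5] [2.219e+00 2.220e+00 2.000e-03] [ 0.5 -0.8 -0.3] 0.3955957707086107
yaw -1.5700980985440607
err tool mm [ 0.1 -1.   9.5]
```

```bash
python3 -m pendant '[[0,[0,0,0.004],0],[0,[0,0,0.003],0],[0,[0,0,0],0],[0,[0,0,0],0]]'; for i in 1 2; do python3 -m pendant '[[0,[0,0,0.001],0],[0,[0,0,0],0],[0,[0,0,0],0]]'; done
```

```text
time_s: 34.9
ee_pos: [487.6, -132.9, 106.4]
tool_rot: [-2.221, -2.221, -0.0]
contact_force: [0.0, -0.5, 1.9]
grip_width: 0.8
time_s: 35.2
ee_pos: [487.5, -132.9, 105.3]
tool_rot: [-2.222, -2.221, 0.0]
contact_force: [0.2, -0.0, -0.7]
grip_width: 0.9
time_s: 35.5
ee_pos: [487.5, -132.9, 104.3]
tool_rot: [-2.222, -2.221, 0.0]
contact_force: [-1.2, 0.3, 0.4]
grip_width: 0.1
```

```bash
for i in 1 2; do python3 -m pendant '[[0,[0,0.003,0],0],[0,[0,0.003,0],0]]'; done; python3 -c "
from h import *
im,c=grab('wrist')
for b in blobs(im,'orange',15): x=cv2.minAreaRect(b);print(cv2.boundingRect(b),onz(c,x[0],100).round(1))"
```

```text
time_s: 35.7
ee_pos: [493.9, -133.0, 105.0]
tool_rot: [2.221, 2.221, 0.0]
contact_force: [-2.5, 0.9, 8.0]
grip_width: 0.2
time_s: 35.9
ee_pos: [500.6, -133.0, 105.5]
tool_rot: [2.221, 2.22, 0.001]
contact_force: [-0.9, 0.7, 5.8]
grip_width: 0.6
(275, 227, 8, 33) [ 478.1 -129.9  100. ]
```

```bash
cat > og.py <<'E'
from h import *
state();im,c=grab('wrist')
for b in blobs(im,'orange',15):
    x=cv2.minAreaRect(b);uv=x[0]
    for ax in(503,505):
        # theta such that ray passes wheel surface at orange centre
        T=np.linspace(-1.6,.6,2201);E=[np.hypot(*(proj(c,np.array([ax+36*np.sin(t),-133,70+36*np.cos(t)]))-uv)) for t in T]
        print(cv2.boundingRect(b),ax,"theta",T[int(np.argmin(E))].round(2),"miss px",round(min(E),1))
h=cv2.cvtColor(im,cv2.COLOR_RGB2HSV)
p=proj(c,np.array([504.6,-154,105]));u,v=p.astype(int)
if 15<v<385 and 15<u<625:
    w=((h[v-14:v+14,u-14:u+14,1]<60)&(h[v-14:v+14,u-14:u+14,2]>215)).astype(np.uint8);n,l,st,ce=cv2.connectedComponentsWithStats(w)
    for k in range(1,n):
        if st[k,4]>8: print("white",st[k],onz(c,ce[k]+[u-14,v-14],105).round(1))
E
python3 -m pendant '[[0,[0,0.003,0],0],[0,[0,0.003,0],0],[0,[0,0.003,0],0],[0,[0,0.003,0],0],[0,[0,0,0],0]]'; python3 og.py
```

```text
time_s: 36.45
ee_pos: [511.9, -132.9, 104.2]
tool_rot: [2.221, 2.221, 0.0]
contact_force: [1.3, -0.5, 1.7]
grip_width: 0.1
36.45 [ 511.9 -132.9  104.2] [2.221 2.221 0.   ] [ 1.3 -0.5  1.7] 0.12319115033015894
(263, 229, 14, 32) 503 theta -0.57 miss px 5.0
(263, 229, 14, 32) 505 theta -0.64 miss px 4.0
```

```bash
python3 -m pendant '[[0,[0,0,-0.012],0],[0,[0,-0.011,0],0],[0,[0,-0.011,0],0],[0,[0,0,0.007],0],[0,[0,0,0.005],0],[0,[0,0.003,0],0],[0,[0,0.003,0],0],[0,[0,0.003,0],0],[0,[0,0,0],0]]'; python3 og.py;  python3 -m pendant '[[0,[0,0.003,0],0],[0,[0,0.003,0],0],[0,[0,0.002,0],0],[0,[0,0,0],0]]'; python3 og.py
```

```text
time_s: 37.4
ee_pos: [499.2, -132.9, 104.4]
tool_rot: [2.221, 2.221, 0.0]
contact_force: [0.4, 0.7, 0.8]
grip_width: 0.6
37.4 [ 499.2 -132.9  104.4] [2.221 2.221 0.   ] [0.4 0.7 0.8] 0.5953875905062207
time_s: 37.85
ee_pos: [506.9, -132.9, 104.4]
tool_rot: [2.221, 2.221, 0.0]
contact_force: [-0.7, -0.3, -0.5]
grip_width: 0.7
37.85 [ 506.9 -132.9  104.4] [2.221 2.221 0.   ] [-0.7 -0.3 -0.5] 0.6959998650973965
```

```bash
python3 -m pendant '[[0,[0,0,-0.02],0],[0,[0.0,0.04,-0.02],0],[0,[0,0,0],0],[0,[0,0,0],0],[0,[0,0,0],0]]'; python3 og.py; python3 -c "
from h import *
im,c=grab('wrist','w12.png');print(proj(c,np.array([504.6,-133,106])).round(),proj(c,np.array([504.6,-154,105])).round())"
```

```text
time_s: 38.4
ee_pos: [545.8, -132.7, 143.6]
tool_rot: [-2.221, -2.221, 0.001]
contact_force: [-0.9, 0.6, -0.3]
grip_width: 0.5
38.4 [ 545.8 -132.7  143.6] [-2.221e+00 -2.221e+00  1.000e-03] [-0.9  0.6 -0.3] 0.46058719545764176
(240, 215, 13, 29) 503 theta -0.16 miss px 0.2
(240, 215, 13, 29) 505 theta -0.22 miss px 0.4
white [12 12  7  8 54] [ 504.9 -154.4  105. ]
[257. 229.] [259. 257.]
```

```bash
python3 -m pendant '[[0,[0,-0.023,0.0],0],[0,[0,-0.023,0],0],[0,[0,0,0.03],0],[0,[0,0,0.006],0],[0,[0,0,0],0],[0,[0,0,0],0]]'; for i in 1 2 3; do python3 -m pendant '[[0,[0,0,0.001],0],[0,[0,0,0],0],[0,[0,0,0],0]]'; done
```

```text
time_s: 39.1
ee_pos: [500.8, -132.9, 108.9]
tool_rot: [2.222, 2.221, 0.0]
contact_force: [-0.6, -0.0, 0.4]
grip_width: 0.2
time_s: 39.4
ee_pos: [500.9, -133.0, 107.8]
tool_rot: [2.221, 2.221, 0.0]
contact_force: [0.5, 0.1, -0.6]
grip_width: 0.2
time_s: 39.7
ee_pos: [500.5, -132.9, 106.3]
tool_rot: [-2.221, -2.221, 0.0]
contact_force: [-0.3, 0.3, 0.7]
grip_width: 0.4
time_s: 40.0
ee_pos: [500.6, -132.9, 105.4]
tool_rot: [2.221, 2.221, 0.0]
contact_force: [0.8, 0.1, 1.7]
grip_width: 0.8
```

Contact. I'll press slightly and roll 7 mm.

```bash
python3 -m pendant '[[0,[0,0,0.0008],0],[0,[0,0,0],0],[0,[0,0.002,0],0],[0,[0,0.002,0],0],[0,[0,0.002,0],0],[0,[0,0.001,0],0],[0,[0,0,0],0]]'; python3 -m pendant '[[0,[0,0,-0.02],0],[0,[0.0,0.038,-0.02],0],[0,[0,0,0],0],[0,[0,0,0],0],[0,[0,0,0],0]]'; python3 og.py
```

```text
time_s: 40.7
ee_pos: [508.9, -133.1, 106.3]
tool_rot: [2.22, 2.22, 0.002]
contact_force: [-1.3, 0.6, 10.6]
grip_width: 0.8
time_s: 41.2
ee_pos: [544.6, -132.7, 143.6]
tool_rot: [-2.22, -2.22, 0.001]
contact_force: [-0.5, -0.8, 0.1]
grip_width: 0.4
41.2 [ 544.6 -132.7  143.6] [-2.22e+00 -2.22e+00  1.00e-03] [-0.5 -0.8  0.1] 0.3601851755554923
(252, 216, 14, 28) 503 theta 0.05 miss px 0.4
(252, 216, 14, 28) 505 theta -0.01 miss px 0.4
white [12 12  7  8 50] [ 504.9 -154.5  105. ]
```

The orange ridge is now in line with the pointer. I'll retract clear and do the last checks.

```bash
python3 -m pendant '[[0,[0,0,-0.045],0],[0,[0,0,-0.045],0],[0,[0,0,-0.045],0],[0,[-0.04,0,0],0],[0,[-0.04,0,0],0],[0,[-0.04,0,0],0],[0,[-0.04,0,0],0],[0,[-0.04,0,0],0],[0,[-0.04,0,0],0],[0,[0,0,0],0]]'; python3 -m pendant '[[0,[0,0,0],0],[0,[0,0,0],0]]'; python3 - <<'E'
from h import *
state()
old=cv2.imread("pics/top0.png")[:,:,::-1];im,c=grab("top","top3.png")
for n in("red","orange","lime","blue"):
    for b in blobs(im,n,8):
        r=cv2.boundingRect(b)
        if 280<r[0]<400 and r[1]>145: print(n,r,onz(c,(r[0]+r[2]/2,r[1]+r[3]/2),{"red":125,"blue":140}.get(n,104)).round(1))
# lid edges in top (far & left), z=96
h=cv2.cvtColor(im,cv2.COLOR_RGB2HSV)[:,:,1].astype(int)
far=[153-6+np.argmax(h[147:165,u]<60) for u in range(294,340,4)];left=[277+np.argmax(h[v,277:300]<60) for v in range(165,225,5)]
print(far,left,onz(c,(316,np.median(far)-.5),96).round(1),onz(c,(np.median(left)-.5,195),96).round(1))
d=cv2.absdiff(old,im)[100:150,240:380].max(2);print("bystander diff px",(d>70).sum())
# latch arm direction
m=[b for b in blobs(im,"red",8) if 280<cv2.boundingRect(b)[0]<400 and cv2.boundingRect(b)[1]>145]
if m:
    q=np.array([onz(c,p,112)[:2] for p in m[0].reshape(-1,2)]);print("latch dir",cv2.fitLine(np.float32(q),2,0,.01,.01).ravel().round(2),q.min(0).round(),q.max(0).round())
w,cw=grab("wrist")
for n in("red","orange"):
    for b in blobs(w,n,40): print("wrist",n,cv2.boundingRect(b))
E
```

```text
time_s: 42.25
ee_pos: [543.2, -377.3, 277.4]
tool_rot: [-2.225, -2.214, 0.003]
contact_force: [-0.3, 0.3, -0.0]
grip_width: 0.5
time_s: 42.45
ee_pos: [545.3, -372.0, 279.2]
tool_rot: [-2.22, -2.221, -0.0]
contact_force: [0.2, -0.2, -0.1]
grip_width: 0.6
42.45 [ 545.3 -372.   279.2] [-2.22  -2.221 -0.   ] [ 0.2 -0.2 -0.1] 0.5935394079057993
red (332, 185, 27, 7) [573.1 -80.  125. ]
orange (372, 183, 20, 37) [ 531.9 -200.5  104. ]
blue (312, 177, 8, 30) [560.6  15.4 140. ]
[np.int64(152), np.int64(152), np.int64(152), np.int64(152), np.int64(152), np.int64(152), np.int64(152), np.int64(152), np.int64(152), np.int64(152), np.int64(152), np.int64(152)] [np.int64(285), np.int64(285), np.int64(285), np.int64(285), np.int64(285), np.int64(285), np.int64(285), np.int64(285), np.int64(285), np.int64(285), np.int64(284), np.int64(284)] [702.7  14.3  96. ] [557.5 119.4  96. ]
bystander diff px 0
latch dir [ 2.0000e-02  1.0000e+00  5.7697e+02 -8.0050e+01] [ 566. -122.] [587. -37.]
```

```bash
python3 - <<'E'
from h import *
im,c=grab("top")
print([(n,cv2.boundingRect(b)) for n in("red","lime") for b in blobs(im,n,25)])
state();print(arm.finish_job())
E
```

```text
[('red', (332, 185, 27, 7)), ('red', (320, 66, 6, 14))]
42.6 [ 545.8 -371.6  279.9] [2.22  2.223 0.   ] [0.5 0.1 0.5] 0.5054637474618667
the job is handed in; nothing more can be done
None
```

I put the one red and two lime green cups into the box, laid the lid on, closed the latch, and rolled the timer wheel until its orange ridge met the pointer. Then I handed the job in at about 43 s. No verdict is reported, so the results below are my own measurements.

- **Cups:** all three stood upright in the box before the lid went on. The last top view showed no red or lime cup left on the counter. I took the second red cup to be absent.
- **Lid:** its centre was (564.7, 16.4) mm against (564.8, 16.2) for the box in the last top view. The wrist camera had put it at (564.4, 17.8). The two disagree by about 1.5 mm, both within the 5 mm limit. I had no direct reading of its height or tilt.
- **Latch:** about 0.01 rad from closed.
- **Timer:** the orange ridge was between -0.01 and +0.05 rad in the last wrist view, against a limit of 0.17. The arm may have hidden the wheel in the final top picture, so I did not recheck it after retracting.
- **Things behind the steriliser:** no change visible against the first picture. I did not see a cup get knocked or the grip slacken.

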